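# Bring a link amplifier up after the drive

### The job

The drive has shaken spare adapters out onto the deck of the link amplifier: put every loose chrome adapter and the brass attenuator, if it is there, back into the tilting parts bin, and only then swing the round dust cover aside on its pin until the cooling port is completely clear. Lift the switch guard until it stays open, flip the toggle beneath it over to the rear, knock the guard forward so that it drops shut over the toggle, and finally press the round key, the square key and the wide key fully down, one at a time in that order. Press no key before the switch is on, and leave everything else where it stands.

Things in the scene. Friction and masses are not known exactly. Their poses are not given: they have to be found in the camera images.
- amp: link amplifier: fixed grey deck unit 300 (x) x 400 (y) x 50 mm high, all controls on its flat top, the deck. Origin: centre of its underside; +x its rear, +y its left as the robot sees it; turned at most 0.15 rad. In its frame (mm, z from the ledge): cooling port (28, -135, 50), cover pin (95, -135), toggle pivot (0, 140, 55), guard hinge (45, 140, 92). Loose spares start mid-deck
- bin: fixed grey steel parts bin: open tray 120 (x) x 130 (y) x 68 mm deep, 3 mm walls, tilted 15 deg to its front (-x) between steel cheeks 141 mm apart, 85 mm high. Origin: on the ledge under its middle. Floor 10 mm (front) to 40 mm (back) above the ledge, front rim 72 mm, back rim 103 mm; mouth's middle 15 mm in front of the origin. Left or right of the amplifier, turned at most 0.3 rad
- barrel_a: loose chrome barrel adapter, 36 mm long, 12.4 mm diameter, with a hexagon 16 mm across flats and 10 mm long round its middle on which it rests; origin at its middle on its axis, x along its axis; 30 g. May be absent
- barrel_b: a second adapter just like barrel_a. May be absent
- coupler: larger loose chrome adapter, 52 mm long, 16 mm diameter, with a hexagon 20 mm across flats and 10 mm long round its middle; origin at its middle on its axis, x along its axis; 50 g. May be absent
- attenuator: loose brass-cased attenuator, 58 mm long, 19 mm diameter, with two hexagons 22 mm across flats and 12 mm long, 18 mm either side of its middle; origin at its middle on its axis, x along its axis; 90 g. May be absent
- dust_cover (a joint): angle of the dust cover on its upright pin, rad: about 0 over the port, grows as it swings clockwise (from above) towards mid-deck, stop at 1.9. Aluminium disc 76 mm across, top 9 mm above the deck, centre 67 mm from the pin (pin top 14 mm above the deck); the port, 60 mm across, is clear above 1.1 rad. Stays where left; under 1 N at the stud
- cover_stud (a point): half way up the black upright finger stud (12 mm diameter, from 9 to 31 mm above the deck) on the free edge of the cover, 94 mm from the pin
- guard (a joint): angle of the switch guard, rad: 0 shut, grows as its front end is lifted up and back, stop at 1.9. Over-centre spring: closes by itself below about 1.3, holds itself open on the stop beyond about 1.5; about 1 N to lift. Dark steel channel open below, 72 x 32 mm, with 24 mm side flanges; shut, its top is 45 mm and its flanges' lower edges 19 mm above the deck. Hinge lugs 44 mm apart over all
- guard_grip (a point): point inside the guard's channel midway between its flanges, 52 mm from the hinge and, shut, 32 mm above the deck; the guard can be pinched here across its 32 mm width and turns between the pads
- toggle (a joint): angle of the toggle beneath the guard, rad: 0 leaning to the front (off), 1.0 leaning to the rear (on); snap action, it springs to one end or the other past 0.5, needs about 1 N at the tip
- toggle_tip (a point): centre of the 10 mm ball at the toggle's tip, 30 mm from its pivot, about 31 mm above the deck
- key_round (a joint): travel of the round key, m: 0 up, 0.005 fully down; spring, 1.5 N to start, 5 N fully down
- key_round_top (a point): centre of the top of the round key (23 mm diameter, 10 mm proud of the deck), the right-hand key of the row along the deck's front
- key_square (a joint): travel of the square key, as the round key's
- key_square_top (a point): centre of the top of the square key (23 mm square, 10 mm proud), the left-hand key of the row
- key_wide (a joint): travel of the wide key, as the round key's
- key_wide_top (a point): centre of the top of the wide key (20 x 44 mm, long in y, 10 mm proud), the middle key of the row; the keys are 60 mm apart
- windscreen: bystander: black rubber microphone windscreen cage, upright, 90 mm diameter, 122 mm high, on the ledge on the other side of the amplifier from the bin; origin under its centre
- tally_lamp: bystander: matte black tally lamp housing 34 x 50 x 33 mm standing on the deck's front right corner; origin under its centre
- beltpack: bystander: black intercom beltpack 75 x 100 x 47 mm on the ledge, front right; origin under its centre
- tape_roll: bystander: roll of black tape 96 mm diameter, 24 mm high, on the ledge, front left; origin under its centre
- driver: bystander: screwdriver 185 mm long (black handle 90 x 22 x 22 mm) lying on the ledge, rear right; origin under its middle, x along it to the blade
- speaker_puck: bystander: black headset earpiece, 80 mm diameter, 37 mm high, on the ledge, rear left; origin under its centre

How it is judged:
On the way, in this order (a step that is already met when the one before it is completed fails the run):
1. all the loose adapters and the attenuator lie in the bin (x of barrel_a in the frame of bin between -0.072 and 0.056 m and y of barrel_a in the frame of bin between -0.062 and 0.062 m and z of barrel_a in the frame of bin between 0.012 and 0.08 m and linear speed of each of barrel_a, barrel_b, coupler, attenuator below 0.05 m/s and x of barrel_b in the frame of bin between -0.072 and 0.056 m and y of barrel_b in the frame of bin between -0.062 and 0.062 m and z of barrel_b in the frame of bin between 0.012 and 0.08 m and x of coupler in the frame of bin between -0.072 and 0.056 m and y of coupler in the frame of bin between -0.062 and 0.062 m and z of coupler in the frame of bin between 0.012 and 0.08 m and x of attenuator in the frame of bin between -0.072 and 0.056 m and y of attenuator in the frame of bin between -0.062 and 0.062 m and z of attenuator in the frame of bin between 0.012 and 0.08 m), for 0.2 s.
2. the dust cover is swung clear of the port (value of joint dust_cover above 1.1 rad), for 0.2 s.
3. the guard is lifted open (value of joint guard above 1.4 rad), for 0.2 s.
4. the toggle is flipped to the rear (value of joint toggle above 0.85 rad), for 0.2 s.
5. the guard has dropped shut (value of joint guard below 0.1 rad), for 0.2 s.
6. the round key is pressed (value of joint key_round above 0.0035 m), for 0.05 s.
7. the square key is pressed (value of joint key_square above 0.0035 m), for 0.05 s.
8. the wide key is pressed (value of joint key_wide above 0.0035 m), for 0.05 s.
At the end, for the whole second after the job is handed in: All adapters and the attenuator at rest inside the bin, below its rim; dust cover beyond 1.1 rad; toggle at the rear (over 0.85 rad) with the guard shut over it (under 0.1 rad); keys up again (under 1 mm); no bystander moved more than 25 mm, windscreen and tally lamp upright (all of step 1 and value of joint dust_cover above 1.1 rad and value of joint toggle above 0.85 rad and value of joint guard below 0.1 rad and value of joint each of key_round, key_square, key_wide below 0.001 m and distance of each of windscreen, tally_lamp, beltpack, tape_roll, driver, speaker_puck from where it was at the start of the episode below 0.025 m and angle between each of windscreen, tally_lamp's own z axis and vertical below 0.3 rad); the robot touches nothing.
It fails at once if a bystander is moved more than 25 mm (distance of any of windscreen, tally_lamp, beltpack, tape_roll, driver, speaker_puck from where it was at the start of the episode above 0.025 m).
It fails at once if a key is pressed while the switch is off (value of joint toggle below 0.5 rad and value of joint any of key_round, key_square, key_wide above 0.003 m).
It fails at once if two keys are pressed at once (value of joint each of key_round, key_square above 0.002 m or value of joint each of key_square, key_wide above 0.002 m or value of joint each of key_round, key_wide above 0.002 m).
Of barrel_a, barrel_b, coupler, attenuator only 2 to 4 are there at a start; the rules pass over those that are not, and their reading is None.
At some moment in a run one of barrel_a, barrel_b, coupler, attenuator may be knocked a few centimetres aside while the robot is not near it.
Once in a run the grip may slacken for a moment while it holds something.
It also fails if it takes over 210 s, if anything falls off the work surface, if the arm or the gripper's body presses on something with over 40 N, if the wrist force passes 120 N, or if a joint passes its speed limit or range.

### The arm

A 7-joint arm with a two-finger parallel gripper is mounted at the origin on the work surface. World frame = base frame: x ahead of the robot, y to its left, z up, the work surface at z = 0. Lengths are in m, angles in rad, forces in N, time in s.
With the tool pointing down it reaches from about 0.425 to 0.95 m from the base axis. Payload 4.7 kg.
Tool frame: the origin (TCP) lies midway between the tips of the shut fingers; the grasp point (between the pads) lies 19 mm behind it; z points along the fingers, y is the line along which they close (so a half turn about z gives the same grasp; the last joint's range is limited). The gripper opens to 85 mm and grips with 20 to 120 N. Pads are 22 mm wide; open, the fingers measure 114 mm over their backs; the gripper's body (76 mm by 85 mm) begins 54 mm behind the grasp point. The pads swing forward as they close: fully open they stand 13 mm farther back than shut.
Start: joints at [1.186, 0.469, -0.049, 1.532, 0.024, 1.141, -0.082], TCP at [0.235, -0.633, 0.231] pointing down, gripper open.
Joint ranges: [-2.59, 2.59], [-0.33, 1.99], [-1.39, 1.29], [0.1, 2.45], [-1.04, 4.18], [0.21, 1.99], [-2.66, 2.66]. Speed limits (rad/s): [2.57, 2.57, 3.14, 3.14, 3.14, 3.14, 3.14].

### API

Orientations are given as a 3x3 rotation matrix whose columns are the frame's x, y, z axes.
In Python, from workcell import arm, eyes, order, spotter gives the robot as it stands. The module is installed in compiled form; this text tells all that it offers.
- The arm moves only by the tool send_rows, never from a script. Its argument "series" is a list that holds one entry, the list of rows, each a list of 7 numbers: the shift along the tool's x, y, z in cm, then the turn, a rotation vector about the tool's x, y, z in degrees, then the closure, from 0 (fully open) to 1 (shut). In form: [[[x, y, z, rx, ry, rz, jaw], ...]]. A call has 1 to 5 rows; each row is the pose to reach, as a shift and turn from the pose commanded when the call began, along the tool's axes at that moment; what a row does not reach only later rows make up. A row lasts 1/12 s, in which the tool goes at most 41.7 mm and 7.16 degrees, less where a joint would pass 70% of its speed; a pose out of reach is approached as far as the arm can. A call with a gripper value outside its range is refused whole. The fingers move at their own pace and stop on an object; "newtons" is the grip in N (left out, the last holds). Time passes only in rows, so rows that repeat a pose let the fingers close. It gives the time, the measured TCP pose, the force, the opening and the grip force at its end, in the units of the state.
- arm.get_obs(): the state, without advancing time (a new reading comes with each control period).
- eyes.snapshot(name): name is "side" or "top"; returns a dict with "frame" (480x640x3 uint8, blue, green, red), "z_map" (480x640 float32, m along the optical axis (not along the pixel's ray), 0 where there is no reading), "intrinsics" (3x3 intrinsics, pixels), "k1" (the pictures are not rectified: a ray, as slopes to the right and down, at radius r is drawn at 1 + k1 r^2 times it, then the intrinsics apply), "extrinsics" (4x4, takes a point from world to camera coordinates). Camera axes: x right, y down, z forward; pixel columns grow to the right and rows downward; lengths in m; the calibration is good to about 2 mm. A picture is of the moment at which its call begins.
- order.hand_in(): hands the job in; it is judged then, once.
Trained networks look in the newest picture that a camera, given by its name, has taken for a name from the list of things; names that differ only in an ending like _2 or _b are one class to them, and where a whole thing is asked for, a point or a joint stands for the part that bears it (a point fixed in the world has none). Each returns a list of dicts, best first, with "confidence" (0 to 1); they miss things now and then, are a little off and sometimes report something else, mostly with a low value. They report only what shows in the picture. A call takes as long as a camera call.
- spotter.masks_of(camera, name): "region" (480x640 bool, what is visible of it) and "at" ([column, row] in pixels, amid what is visible of it).
The state is a dict: "clock": time; "qpos": joint angles; "qd": joint speeds; "effort": joint torques, N m; "eef_pos": TCP position; "eef_rot": TCP orientation; "contact_force": force on the tool from outside, world axes, zero at the start; "torque": the same for the moment, N m; "gripper_width": finger opening in m; "finger_force": force on a finger pad.
Only numpy, scipy, OpenCV 4.12 (cv2) and the standard library are available. Lean on these libraries where they do the work, as an engineer would, in place of code of your own. Each camera call takes 0.05 s, during which the arm holds its last target. There are 200 camera calls.

## Working session

There is one attempt and no reset: what is moved stays moved. The work goes in short steps, Python scripts to look and compute and a tool call to move; the robot and the scene stay as the last step left them, time stands still between calls to the robot, and variables do not carry over. Pictures are saved under pics/ and viewed, at most 14 in all, crops included, and the job is handed in when it is done.

Besides the shell and the picture viewer there is one more tool, called after "Request:" as name([rows], argument=value, ...), one row to a line, values as JSON. send_rows: Moves the arm, as the interface text tells. Its arguments: {"type":"object","properties":{"series":{"type":"array"},"newtons":{"type":"number"}},"required":["series"]}

```bash
mkdir -p pics; cat > h.py <<'E'
import numpy as np, cv2
from workcell import arm, eyes, order, spotter
def snap(n, save=None):
    s=eyes.snapshot(n)
    if save: cv2.imwrite('pics/'+save+'.png', s['frame'])
    return s
def pts(s, uv, z=None):
    """pixels (N,2) -> world using depth map"""
    uv=np.atleast_2d(np.asarray(uv,float)); K=s['intrinsics']
    d=np.array([s['z_map'][int(round(v)),int(round(u))] for u,v in uv]) if z is None else z
    xy=np.c_[(uv[:,0]-K[0,2])/K[0,0],(uv[:,1]-K[1,2])/K[1,1]]
    und=xy.copy()
    for _ in range(10):
        und=xy/(1+s['k1']*(und**2).sum(1,keepdims=True))
    c=np.c_[und*d[:,None],d]
    E=s['extrinsics']
    return (c-E[:3,3])@E[:3,:3], d>0
def proj(s,P):
    P=np.atleast_2d(P); E=s['extrinsics'];K=s['intrinsics']
    c=P@E[:3,:3].T+E[:3,3]; x=c[:,:2]/c[:,2:]
    x=x*(1+s['k1']*(x**2).sum(1,keepdims=True))
    return np.c_[x[:,0]*K[0,0]+K[0,2],x[:,1]*K[1,1]+K[1,2]]
def cloud(s,reg):
    v,u=np.nonzero(reg); p,ok=pts(s,np.c_[u,v]); return p[ok]
def find(s,cam,name,k=4,minc=0.3):
    out=[]
    for m in spotter.masks_of(cam,name)[:k]:
        if m['confidence']<minc: continue
        p=cloud(s,m['region']); 
        out.append((m['confidence'],m['at'],p,m['region']))
    return out
E
python3 - <<'E'
from h import *
np.set_printoptions(precision=3,suppress=True)
o=arm.get_obs(); print({k:np.round(v,3) for k,v in o.items()})
for c in ('top','side'):
    s=snap(c,c+'0'); print(c,s['intrinsics'][0],s['k1'],'cam pos',-s['extrinsics'][:3,:3].T@s['extrinsics'][:3,3])
    for n in ['amp','bin','barrel_a','coupler','attenuator','cover_stud','guard_grip','toggle_tip','key_round_top','key_square_top','key_wide_top','windscreen','tally_lamp']:
        for cf,at,p,r in find(s,c,n): print(n,round(cf,2),np.round(at),len(p),np.median(p,0) if len(p) else None, p.min(0) if len(p) else '', p.max(0) if len(p) else '')
E
```

```text
{'clock': np.float64(0.0), 'qpos': array([ 1.186,  0.469, -0.049,  1.534,  0.024,  1.141, -0.082]), 'qd': array([ 0.   ,  0.   , -0.   , -0.001,  0.001, -0.   , -0.001]), 'effort': array([  0.   , -51.031,  -0.047, -23.771,   0.011,   0.008,   0.   ]), 'eef_pos': array([ 0.235, -0.632,  0.23 ]), 'eef_rot': array([[ 0.937,  0.348, -0.001],
       [ 0.348, -0.937,  0.002],
       [-0.   , -0.002, -1.   ]]), 'contact_force': array([ 0.462, -0.227,  0.66 ]), 'torque': array([0.021, 0.01 , 0.006]), 'finger_force': np.float64(0.0), 'gripper_width': np.float64(0.086)}
top [487.091   0.    318.985] -0.04165911717781341 cam pos [0.355 0.007 1.198]
amp 0.68 [313. 206.] 19763 [0.581 0.016 0.051] [ 0.431 -0.205 -0.007] [0.757 0.228 0.105]
bin 0.9 [150. 234.] 3637 [0.505 0.403 0.032] [ 0.424  0.315 -0.005] [0.589 0.482 0.108]
barrel_a 0.73 [370. 197.] 868 [ 0.615 -0.122  0.059] [ 0.574 -0.158  0.048] [ 0.688 -0.084  0.083]
barrel_a 0.61 [300. 169.] 84 [0.677 0.054 0.063] [0.659 0.049 0.047] [0.696 0.062 0.068]
barrel_a 0.58 [343. 209.] 158 [ 0.584 -0.051  0.067] [ 0.562 -0.07   0.047] [ 0.608 -0.
[... 2704 characters left out ...]
77 -0.031  0.062]
key_round_top 0.31 [328. 265.] 112 [0.464 0.077 0.059] [0.452 0.064 0.049] [0.477 0.088 0.062]
key_square_top 0.41 [268. 207.] 71 [0.672 0.06  0.061] [0.659 0.05  0.049] [0.692 0.067 0.068]
key_wide_top 0.75 [348. 245.] 170 [0.462 0.015 0.059] [ 0.453 -0.013  0.049] [0.477 0.038 0.063]
windscreen 0.66 [445. 155.] 1812 [ 0.474 -0.365  0.085] [ 0.439 -0.499 -0.006] [ 0.576 -0.34   0.124]
windscreen 0.49 [376. 136.] 329 [ 0.698 -0.371  0.014] [ 0.578 -0.417 -0.006] [ 0.777 -0.363  0.024]
windscreen 0.36 [257. 238.] 521 [0.596 0.154 0.093] [0.559 0.113 0.048] [0.637 0.169 0.102]
tally_lamp 0.71 [388. 207.] 355 [ 0.464 -0.128  0.077] [ 0.447 -0.162  0.052] [ 0.488 -0.109  0.084]
```

```bash
python3 - <<'E'
from h import *
im=cv2.imread('pics/top0.png'); cv2.imwrite('pics/t0c.png',cv2.resize(im[120:300,100:440],(800,424),interpolation=cv2.INTER_CUBIC))
E
```

```text
(no output)
```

View pics/t0c.png

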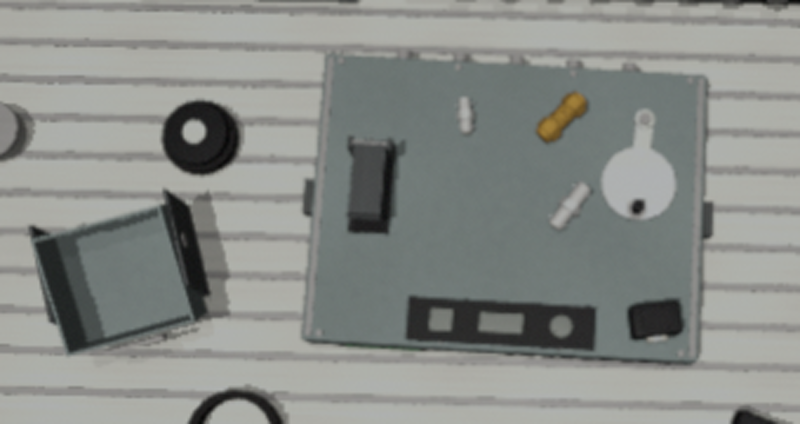

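View pics/side0.png

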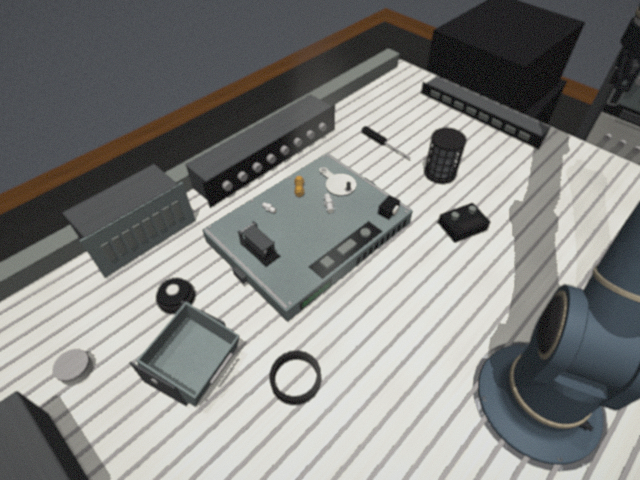

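The top view (crop) shows a barrel at (465,115), the brass attenuator at (563,117) and the coupler at (570,205). The cover sits over the port with its stud at (638,207), the guard at (370,185) is shut, and the keys are square, wide, round from left to right. The bin is on the left. The side view agrees and shows no fourth loose part.

```bash
python3 - <<'E'
from h import *
np.set_printoptions(precision=4,suppress=True)
for c in ('top','side'):
    s=snap(c)
    v,u=np.mgrid[0:480,0:640]; P,ok=pts(s,np.c_[u.ravel(),v.ravel()]); 
    D=P[ok&(abs(P[:,2]-.05)<.006)&(P[:,0]>.38)&(P[:,0]<.8)&(abs(P[:,1]-.01)<.26)]
    # sharpen: largest comp in raster
    g=np.zeros((500,600),np.uint8); g[((D[:,0]-.35)*1000).astype(int),((D[:,1]+.3)*1000).astype(int)]=1
    g=cv2.morphologyEx(g,cv2.MORPH_CLOSE,np.ones((9,9)));g=cv2.morphologyEx(g,cv2.MORPH_OPEN,np.ones((21,21)))
    n,l,st,ce=cv2.connectedComponentsWithStats(g); k=1+st[1:,4].argmax()
    r=cv2.minAreaRect(np.argwhere(l==k).astype(np.float32)); print(c,'deck z',np.median(D[:,2]),'centre',np.array(r[0])/1000+[.35,-.3],r[1:],)
    for n in ['barrel_a','coupler','attenuator','key_wide_top','guard_grip','bin']:
        for cf,at,p,_ in find(s,c,n,3,.4):
            if n in('barrel_a','coupler','attenuator','key_wide_top'): p=p[p[:,2]>.055]
            if len(p)<10 or len(p)>800 and n!='bin': continue
            if n=='guard_grip': p=p[p[:,2]>.085]
            q=p
            if n=='bin': q=p[p[:,2]>.06]
            m=cv2.minAreaRect(q[:,:2].astype(np.float32)*1000)
            w,V=np.linalg.eigh(np.cov(q[:,:2].T)); a=V[:,1]
            print(n,round(cf,2),'mean',q.mean(0),'rect',np.round(m[0],1),np.round(m[1],1),round(m[2],1),'axis deg',np.degrees(np.arctan2(a[1],a[0])),'zmax',np.percentile(q[:,2],98))
E
```

```text
top deck z 0.05030785970534159 centre [0.5869 0.0089] ((396.71258544921875, 300.103515625), 88.21009063720703)
barrel_a 0.6 mean [0.6761 0.0552 0.0633] rect [676.7  55.4] [35.7 12.1] 2.1 axis deg -177.65857968014544 zmax 0.07041602940644907
attenuator 0.72 mean [ 0.6745 -0.0407  0.0702] rect [676.2 -40.8] [18.6 53.5] 47.6 axis deg 135.80991931572598 zmax 0.07489611602276992
key_wide_top 0.73 mean [0.4659 0.015  0.0601] rect [466.1  14. ] [19.3 40. ] 0.6 axis deg 85.04307574971253 zmax 0.06451525410446794
guard_grip 0.84 mean [0.603  0.1474 0.0949] rect [601.7 146.8] [79.3 31.5] 3.4 axis deg -178.59593026898662 zmax 0.09974246986481711
bin 0.56 mean [0.5034 0.3975 0.0806] rect [500.5 396.2] [140.5 144.1] 16.6 axis deg 107.76543040519167 zmax 0.10414803859014038
side deck z 0.04894088153028016 centre [0.5849 0.0119] ((398.2805480957031, 299.6495056152344), 88.02507019042969)
barrel_a 0.57 mean [0.6744 0.0589 0.0612] rect [675.4  58. ] [36.8 15.6] 7.8 axis deg -171.6264637411723 zmax 0.06573558205270363
coupler 0.61 mean [ 0.58   -0.0476  0.064 ] rect [581.5 -49.7] [21.5 51.3] 44.6 axis deg 146.12012423511965 zmax 0.06973641973398133
attenuator 0.69 mean [ 0.6702 -0.0353  0.0669] rect [672.7 -37.4] [22.1 54.8] 47.1 axis deg 137.87472134241904 zmax 0.07299309907906795
key_wide_top 0.54 mean [0.4634 0.0166 0.0587] rect [463.8  16. ] [43.5 20.9] 87.1 axis deg 87.49861771672829 zmax 0.06138857153918572
guard_grip 0.77 mean [0.5976 0.152  0.0937] rect [598.1 150.2] [33.6 81.1] 87.3 axis deg 176.3444989662887 zmax 0.10016098283038685
bin 0.71 mean [0.5054 0.4044 0.0792] rect [496.4 397.1] [141.  144.4] 17.3 axis deg 102.6891087163381 zmax 0.10229028635407289
```

```bash
cat >> h.py <<'E'
def plan(wps, step=20.0, dang=35.0):
    """wps: list of (x,y,z,yaw_deg of tool x). prints per-call row [x,y,z cm,0,0,rz deg], tool kept down"""
    o=arm.get_obs(); R=o['eef_rot']; p=o['eef_pos']*100; a=np.degrees(np.arctan2(R[1,0],R[0,0]))
    print('at',np.round(p,2),'yaw',round(a,1),'tilt z',np.round(R[:,2],3),'w',round(float(o['gripper_width']),4),'F',np.round(o['contact_force'],1),'ff',round(float(o['finger_force']),1),'t',round(float(o['clock']),2))
    for w in wps:
        t=np.array(w[:3])*100; da=(w[3]-a+90)%180-90 if len(w)<5 else w[3]-a
        n=max(1,int(np.ceil(max(np.linalg.norm(t-p)/step,abs(da)/dang)-.02)))
        for i in range(n):
            d=(t-p)/(n-i); r=np.radians(a); e=da/n
            print(np.round([d@[np.cos(r),np.sin(r),0],d@[np.sin(r),-np.cos(r),0],-d[2],0,0,-e],2).tolist(),'rows',max(np.linalg.norm(d)/4.17,abs(e)/7.16).round(1))
            p=p+d; a+=e
E
python3 -c "
from h import *
plan([(.582,-.049,.17,-43),(.582,-.049,.0535,-43)])"
```

```text
at [ 23.52 -63.27  23.14] yaw 20.4 tilt z [ 0. -0. -1.] w 0.0854 F [-0.3 -0.1  0.2] ff 0.0 t 2.1
[13.21, -10.66, 1.53, 0.0, 0.0, 15.85] rows 4.1
[9.8, -13.86, 1.53, 0.0, 0.0, 15.85] rows 4.1
[5.64, -16.01, 1.53, 0.0, 0.0, 15.85] rows 4.1
[1.05, -16.94, 1.53, 0.0, 0.0, 15.85] rows 4.1
[0.0, 0.0, 11.65, 0.0, 0.0, -0.0] rows 2.8
```

Request:
send_rows([
  [[13.2,-10.7,1.5,0,0,15.8,0.2],[13.2,-10.7,1.5,0,0,15.8,0.2],[13.2,-10.7,1.5,0,0,15.8,0.2],[13.2,-10.7,1.5,0,0,15.8,0.2],[13.2,-10.7,1.5,0,0,15.8,0.2]],
], newtons=40)

```text
clock: 2.52
eef_pos: [0.3275, -0.4783, 0.2158]
eef_rot: [[0.996, 0.092, 0.002], [0.092, -0.996, 0.005], [0.003, -0.005, -1.0]]
contact_force: [1.1, 1.2, 0.5]
gripper_width: 0.0683
finger_force: 0.0
```

Request:
send_rows([
  [[9.8,-13.9,1.5,0,0,15.8,0.2],[9.8,-13.9,1.5,0,0,15.8,0.2],[9.8,-13.9,1.5,0,0,15.8,0.2],[9.8,-13.9,1.5,0,0,15.8,0.2],[9.8,-13.9,1.5,0,0,15.8,0.2]],
])

```text
clock: 2.93
eef_pos: [0.4124, -0.3326, 0.2011]
eef_rot: [[0.983, -0.184, 0.002], [-0.184, -0.983, 0.004], [0.001, -0.004, -1.0]]
contact_force: [-0.1, -0.4, -0.2]
gripper_width: 0.0682
finger_force: 0.0
```

Request:
send_rows([
  [[5.6,-16.0,1.5,0,0,15.8,0.2],[5.6,-16.0,1.5,0,0,15.8,0.2],[5.6,-16.0,1.5,0,0,15.8,0.2],[5.6,-16.0,1.5,0,0,15.8,0.2],[5.6,-16.0,1.5,0,0,15.8,0.2]],
])

```text
clock: 3.35
eef_pos: [0.4975, -0.1871, 0.1863]
eef_rot: [[0.895, -0.446, 0.002], [-0.446, -0.895, 0.003], [0.0, -0.004, -1.0]]
contact_force: [0.5, 0.9, 0.7]
gripper_width: 0.0682
finger_force: 0.0
```

Request:
send_rows([
  [[1.05,-16.9,1.5,0,0,15.8,0.2],[1.05,-16.9,1.5,0,0,15.8,0.2],[1.05,-16.9,1.5,0,0,15.8,0.2],[1.05,-16.9,1.5,0,0,15.8,0.2],[1.05,-16.9,1.5,0,0,15.8,0.2]],
])

```text
clock: 3.77
eef_pos: [0.5832, -0.04, 0.1711]
eef_rot: [[0.74, -0.672, 0.002], [-0.672, -0.74, 0.005], [-0.002, -0.005, -1.0]]
contact_force: [-0.3, 0.9, 0.8]
gripper_width: 0.0681
finger_force: 0.0
```

```bash
cat >> h.py <<'E'
def loose(cams=('top','side')):
    for c in cams:
        s=snap(c)
        for n in ['barrel_a','coupler','attenuator']:
            for cf,at,p,_ in find(s,c,n,3,.4):
                p=p[p[:,2]>.055] if len(p) else p
                if not 10<len(p)<600: continue
                m=cv2.minAreaRect(p[:,:2].astype(np.float32)*1000); a=m[2] if m[1][0]>m[1][1] else m[2]+90
                print(c,n,round(cf,2),np.round(m[0],1),np.round(m[1],1),'axis',round((a+90)%180-90,1),'zmax',np.percentile(p[:,2],98).round(4))
E
python3 -c "
from h import *
loose(); plan([(.582,-.049,.10,-43),(.582,-.049,.0525,-43)])"
```

```text
side coupler 0.64 [583.  -50.9] [21.7 52.6] axis -38.4 zmax 0.0702
side attenuator 0.55 [672.3 -38.6] [22.4 52.4] axis -46.6 zmax 0.0722
at [57.99 -5.03 17.16] yaw -43.0 tilt z [ 0.    -0.001 -1.   ] w 0.0683 F [ 0.3 -0.6 -0.4] ff 0.0 t 4.17
[0.07, -0.24, 7.16, 0.0, 0.0, 0.01] rows 1.7
[0.0, 0.0, 4.75, 0.0, 0.0, -0.0] rows 1.1
```

Request:
send_rows([
  [[0.1,-0.2,6,0,0,0,0.2],[0.1,-0.2,9,0,0,0,0.2],[0.1,-0.2,11.8,0,0,0,0.2],[0.1,-0.2,11.8,0,0,0,0.2],[0.1,-0.2,11.8,0,0,0,0.2]],
])

```text
clock: 4.58
eef_pos: [0.5811, -0.0484, 0.0524]
eef_rot: [[0.733, -0.681, -0.004], [-0.681, -0.733, -0.0], [-0.003, 0.003, -1.0]]
contact_force: [0.8, 0.6, 0.7]
gripper_width: 0.0681
finger_force: 0.0
```

Request:
send_rows([
  [[0,0,0,0,0,0,1],[0,0,0,0,0,0,1],[0,0,0,0,0,0,1],[0,0,0,0,0,0,1],[0,0,0,0,0,0,1]],
])

```text
clock: 5.0
eef_pos: [0.5837, -0.0476, 0.0555]
eef_rot: [[0.734, -0.68, 0.003], [-0.68, -0.734, -0.0], [0.003, -0.002, -1.0]]
contact_force: [-1.2, 0.2, 6.0]
gripper_width: 0.0188
finger_force: 39.0
```

Request:
send_rows([
  [[0,0,-2,0,0,0,1],[0,0,-5,0,0,0,1],[0,0,-8,0,0,0,1],[0,0,-12,0,0,0,1],[0,0,-12,0,0,0,1]],
])

```text
clock: 5.42
eef_pos: [0.5874, -0.0474, 0.182]
eef_rot: [[0.733, -0.68, 0.016], [-0.68, -0.733, -0.001], [0.012, -0.01, -1.0]]
contact_force: [2.2, 0.2, 0.4]
gripper_width: 0.0185
finger_force: 39.4
```

```bash
python3 -c "
from h import *
plan([(.50,.20,.20,17),(.50,.397,.20,17),(.50,.397,.085,17)])
plan([(.50,.20,.20,-73),(.50,.397,.20,-73),(.50,.397,.085,-73)])"
```

```text
at [58.74 -4.74 18.2 ] yaw -42.8 tilt z [ 0.016 -0.001 -1.   ] w 0.0185 F [2.2 0.2 0.4] ff 39.4 t 5.42
[-11.62, -6.1, -0.9, 0.0, 0.0, -29.91] rows 4.2
[-7.03, -11.08, -0.9, 0.0, 0.0, -29.91] rows 4.2
[5.76, -18.84, -0.0, 0.0, 0.0, 0.0] rows 4.7
[0.0, 0.0, 11.5, 0.0, 0.0, -0.0] rows 2.8
at [58.74 -4.74 18.2 ] yaw -42.8 tilt z [ 0.016 -0.001 -1.   ] w 0.0185 F [2.2 0.2 0.4] ff 39.4 t 5.42
[-11.62, -6.1, -0.9, 0.0, 0.0, 15.09] rows 3.2
[-12.8, -2.87, -0.9, 0.0, 0.0, 15.09] rows 3.2
[-18.84, -5.76, -0.0, 0.0, 0.0, -0.0] rows 4.7
[0.0, 0.0, 11.5, 0.0, 0.0, -0.0] rows 2.8
```

Request:
send_rows([
  [[-11.6,-6.1,-0.9,0,0,-30,1],[-11.6,-6.1,-0.9,0,0,-30,1],[-11.6,-6.1,-0.9,0,0,-30,1],[-11.6,-6.1,-0.9,0,0,-30,1],[-11.6,-6.1,-0.9,0,0,-30,1]],
], newtons=60)

```text
clock: 5.83
eef_pos: [0.5379, 0.0805, 0.1835]
eef_rot: [[0.977, -0.212, 0.002], [-0.212, -0.977, 0.002], [0.001, -0.002, -1.0]]
contact_force: [1.1, -1.0, -0.6]
gripper_width: 0.0179
finger_force: 61.2
```

Request:
send_rows([
  [[-7,-11.1,-0.9,0,0,-30,1],[-7,-11.1,-0.9,0,0,-30,1],[-7,-11.1,-0.9,0,0,-30,1],[-7,-11.1,-0.9,0,0,-30,1],[-7,-11.1,-0.9,0,0,-30,1]],
])

```text
clock: 6.25
eef_pos: [0.4947, 0.2024, 0.192]
eef_rot: [[0.954, 0.301, 0.001], [0.301, -0.954, 0.001], [0.002, -0.001, -1.0]]
contact_force: [-0.1, -0.2, -0.7]
gripper_width: 0.0181
finger_force: 61.2
```

Request:
send_rows([
  [[5.8,-18.8,0,0,0,0,1],[5.8,-18.8,0,0,0,0,1],[5.8,-18.8,0,0,0,0,1],[5.8,-18.8,0,0,0,0,1],[5.8,-18.8,0,0,0,0,1]],
])

```text
clock: 6.67
eef_pos: [0.4966, 0.3978, 0.1911]
eef_rot: [[0.957, 0.29, 0.001], [0.29, -0.957, 0.0], [0.001, -0.0, -1.0]]
contact_force: [-0.5, 0.2, 0.0]
gripper_width: 0.018
finger_force: 61.2
```

Request:
send_rows([
  [[0,0,0,0,0,0,1],[0,0,0,0,0,0,1]],
])

```text
clock: 6.83
eef_pos: [0.4962, 0.3963, 0.1906]
eef_rot: [[0.956, 0.292, 0.0], [0.292, -0.956, -0.001], [-0.0, 0.001, -1.0]]
contact_force: [0.4, -0.9, -0.7]
gripper_width: 0.0181
finger_force: 61.2
```

```bash
python3 -c "
from h import *
snap('side','side1')
plan([(.50,.397,.055,17)])"
```

```text
at [49.67 39.45 19.05] yaw 16.9 tilt z [ 0.    -0.002 -1.   ] w 0.0182 F [-1.  -0.4 -0.3] ff 61.2 t 6.88
[0.39, -0.15, 13.55, 0.0, 0.0, -0.1] rows 3.3
```

View pics/side1.png

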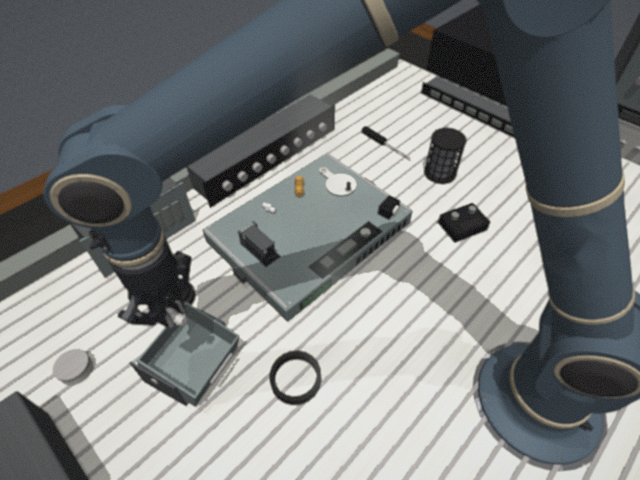

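The side view shows the coupler in the fingers at (178,318), above the bin at (187,352). The barrel at (268,207) and attenuator at (298,186) have not moved.

Request:
send_rows([
  [[0.4,-0.2,4,0,0,0,1],[0.4,-0.2,8,0,0,0,1],[0.4,-0.2,11,0,0,0,1],[0.4,-0.2,13,0,0,0,1],[0.4,-0.2,13,0,0,0,1]],
])

```text
clock: 7.3
eef_pos: [0.4979, 0.3933, 0.0562]
eef_rot: [[0.957, 0.29, -0.006], [0.29, -0.957, -0.009], [-0.008, 0.007, -1.0]]
contact_force: [-0.2, -0.8, -0.3]
gripper_width: 0.0181
finger_force: 61.2
```

Request:
send_rows([
  [[0,0,0,0,0,0,0.5],[0,0,0,0,0,0,0.5],[0,0,0,0,0,0,0.5],[0,0,-2,0,0,0,0.5],[0,0,-5,0,0,0,0.5]],
])

```text
clock: 7.72
eef_pos: [0.4976, 0.3984, 0.1109]
eef_rot: [[0.956, 0.295, -0.002], [0.295, -0.956, -0.003], [-0.003, 0.002, -1.0]]
contact_force: [-0.4, 0.4, 0.1]
gripper_width: 0.0428
finger_force: 0.0
```

Request:
send_rows([
  [[0,0,-4,0,0,0,0.4],[0,0,-8,0,0,0,0.4],[0,0,-9,0,0,0,0.4],[0,0,-9,0,0,0,0.4],[0,0,-9,0,0,0,0.4]],
])

```text
clock: 8.13
eef_pos: [0.4988, 0.4, 0.2034]
eef_rot: [[0.955, 0.295, 0.003], [0.295, -0.956, 0.002], [0.004, -0.001, -1.0]]
contact_force: [-0.0, -0.8, -1.3]
gripper_width: 0.0512
finger_force: 0.0
```

```bash
python3 -c "
from h import *
loose()
plan([(.58,.22,.2,10),(.676,.057,.15,3),(.676,.057,.052,3)])"
```

```text
top barrel_a 0.61 [676.8  55.4] [36.7 12.1] axis 2.1 zmax 0.0697
side barrel_a 0.43 [674.8  58.2] [37.2 13.6] axis 10.3 zmax 0.0657
side attenuator 0.61 [674.9 -39.4] [22.2 57.8] axis -42.9 zmax 0.072
at [49.8  39.96 20.04] yaw 17.2 tilt z [-0.001 -0.001 -1.   ] w 0.0511 F [ 0.1 -0.2  0.6] ff 0.0 t 8.53
[2.53, 19.58, 0.04, 0.0, 0.0, 7.19] rows 4.7
[6.62, 17.72, 5.0, 0.0, 0.0, 7.0] rows 4.7
[0.0, -0.0, 9.8, 0.0, 0.0, -0.0] rows 2.4
```

Request:
send_rows([
  [[2.5,19.6,0,0,0,7.2,0.4],[2.5,19.6,0,0,0,7.2,0.4],[2.5,19.6,0,0,0,7.2,0.4],[2.5,19.6,0,0,0,7.2,0.4],[2.5,19.6,0,0,0,7.2,0.4]],
])

```text
clock: 8.95
eef_pos: [0.5816, 0.2156, 0.2008]
eef_rot: [[0.985, 0.17, 0.0], [0.17, -0.985, -0.002], [-0.0, 0.002, -1.0]]
contact_force: [1.2, -0.2, -0.3]
gripper_width: 0.0513
finger_force: 0.0
```

Request:
send_rows([
  [[6.6,17.7,5,0,0,7,0.4],[6.6,17.7,5,0,0,7,0.4],[6.6,17.7,5,0,0,7,0.4],[6.6,17.7,5,0,0,7,0.4],[6.6,17.7,5,0,0,7,0.4]],
])

```text
clock: 9.37
eef_pos: [0.677, 0.0519, 0.1497]
eef_rot: [[0.999, 0.048, -0.001], [0.048, -0.999, -0.003], [-0.001, 0.003, -1.0]]
contact_force: [-0.4, -0.4, -0.0]
gripper_width: 0.0511
finger_force: 0.0
```

Request:
send_rows([
  [[0,0,0,0,0,0,0.4],[0,0,0,0,0,0,0.4],[0,0,0,0,0,0,0.4]],
])

```text
clock: 9.62
eef_pos: [0.6754, 0.0582, 0.1509]
eef_rot: [[0.999, 0.053, -0.001], [0.053, -0.999, 0.001], [-0.001, -0.001, -1.0]]
contact_force: [0.3, 0.2, -0.1]
gripper_width: 0.0512
finger_force: 0.0
```

```bash
python3 -c "
from h import *
plan([(.676,.057,.052,3)]);loose(['side'])"
```

```text
at [67.54  5.82 15.09] yaw 3.0 tilt z [-0.001  0.001 -1.   ] w 0.0512 F [ 0.3  0.2 -0.1] ff 0.0 t 9.62
[0.05, 0.12, 9.89, 0.0, 0.0, 0.03] rows 2.4
side barrel_a 0.64 [673.7  57.7] [37.6 13.2] axis 9.0 zmax 0.0656
side coupler 0.43 [ 620.  -126.8] [ 71.2 102. ] axis -33.1 zmax 0.0785
side attenuator 0.49 [675.3 -39.9] [22.6 58. ] axis -43.7 zmax 0.073
```

Request:
send_rows([
  [[0.1,0.1,4,0,0,0,0.4],[0.1,0.1,8,0,0,0,0.4],[0.1,0.1,9.8,0,0,0,0.4],[0.1,0.1,9.8,0,0,0,0.4],[0.1,0.1,9.8,0,0,0,0.4]],
])

```text
clock: 10.23
eef_pos: [0.6766, 0.0571, 0.0535]
eef_rot: [[0.999, 0.053, -0.001], [0.053, -0.999, 0.0], [-0.001, -0.0, -1.0]]
contact_force: [0.1, 0.8, 0.7]
gripper_width: 0.0513
finger_force: 0.0
```

Request:
send_rows([
  [[0,0,0,0,0,0,1],[0,0,0,0,0,0,1],[0,0,0,0,0,0,1],[0,0,0,0,0,0,1],[0,0,0,0,0,0,1]],
])

```text
clock: 10.65
eef_pos: [0.678, 0.0564, 0.0555]
eef_rot: [[0.999, 0.052, 0.003], [0.052, -0.999, 0.0], [0.003, -0.0, -1.0]]
contact_force: [-0.5, 0.6, 6.1]
gripper_width: 0.0136
finger_force: 58.7
```

Request:
send_rows([
  [[0,0,-2,0,0,0,1],[0,0,-5,0,0,0,1],[0,0,-9,0,0,0,1],[0,0,-13,0,0,0,1],[0,0,-14,0,0,0,1]],
])

```text
clock: 11.07
eef_pos: [0.6803, 0.0569, 0.2013]
eef_rot: [[0.999, 0.052, 0.012], [0.052, -0.999, 0.002], [0.012, -0.001, -1.0]]
contact_force: [1.3, 0.5, 1.0]
gripper_width: 0.0137
finger_force: 58.7
```

```bash
python3 -c "
from h import *
plan([(.58,.22,.2,10),(.50,.397,.2,17),(.50,.397,.055,17)])"
```

```text
at [68.03  5.69 20.13] yaw 3.0 tilt z [ 0.012  0.002 -1.   ] w 0.0137 F [1.3 0.5 1. ] ff 58.7 t 11.07
[-9.17, -16.81, 0.13, 0.0, 0.0, -7.03] rows 4.6
[-4.8, -18.82, -0.0, 0.0, 0.0, -7.0] rows 4.7
[0.0, 0.0, 14.5, 0.0, 0.0, -0.0] rows 3.5
```

Request:
send_rows([
  [[-9.2,-16.8,0,0,0,-7,1],[-9.2,-16.8,0,0,0,-7,1],[-9.2,-16.8,0,0,0,-7,1],[-9.2,-16.8,0,0,0,-7,1],[-9.2,-16.8,0,0,0,-7,1]],
])

```text
clock: 11.48
eef_pos: [0.5728, 0.224, 0.194]
eef_rot: [[0.984, 0.179, -0.0], [0.179, -0.984, 0.002], [0.0, -0.002, -1.0]]
contact_force: [1.3, 0.8, 0.2]
gripper_width: 0.0135
finger_force: 58.7
```

Request:
send_rows([
  [[-4.8,-18.8,0,0,0,-7,1],[-4.8,-18.8,0,0,0,-7,1],[-4.8,-18.8,0,0,0,-7,1],[-4.8,-18.8,0,0,0,-7,1],[-4.8,-18.8,0,0,0,-7,1]],
])

```text
clock: 11.9
eef_pos: [0.4931, 0.4004, 0.1939]
eef_rot: [[0.955, 0.297, -0.0], [0.297, -0.955, 0.003], [0.0, -0.003, -1.0]]
contact_force: [-1.2, 0.7, -0.3]
gripper_width: 0.0138
finger_force: 58.7
```

Request:
send_rows([
  [[0,0,0,0,0,0,1],[0,0,0,0,0,0,1],[0,0,0,0,0,0,1]],
])

```text
clock: 12.15
eef_pos: [0.4968, 0.395, 0.1932]
eef_rot: [[0.957, 0.291, 0.001], [0.291, -0.957, -0.001], [0.0, 0.001, -1.0]]
contact_force: [-0.0, -0.8, 0.4]
gripper_width: 0.0135
finger_force: 58.7
```

```bash
python3 -c "
from h import *
plan([(.50,.397,.055,17)]);loose()"
```

```text
at [49.68 39.5  19.32] yaw 16.9 tilt z [ 0.001 -0.001 -1.   ] w 0.0135 F [-0.  -0.8  0.4] ff 58.7 t 12.15
[0.36, -0.1, 13.82, 0.0, 0.0, -0.05] rows 3.3
top attenuator 0.61 [677.2 -41.1] [23. 58.] axis -43.0 zmax 0.0757
side barrel_a 0.63 [490.5 392. ] [27.1 14.7] axis 17.4 zmax 0.21
side barrel_a 0.5 [ 466.8 -136.8] [37.2 53.9] axis -81.9 zmax 0.0836
side attenuator 0.63 [675.1 -39.8] [22.6 59.5] axis -43.6 zmax 0.0723
```

Request:
send_rows([
  [[0.4,-0.1,4,0,0,0,1],[0.4,-0.1,8,0,0,0,1],[0.4,-0.1,11,0,0,0,1],[0.4,-0.1,12.5,0,0,0,1],[0.4,-0.1,12.5,0,0,0,1]],
])

```text
clock: 12.97
eef_pos: [0.4978, 0.3955, 0.0639]
eef_rot: [[0.956, 0.292, -0.006], [0.292, -0.956, -0.006], [-0.008, 0.003, -1.0]]
contact_force: [-0.2, -0.7, -0.8]
gripper_width: 0.0138
finger_force: 58.7
```

Request:
send_rows([
  [[0,0,0,0,0,0,0.5],[0,0,0,0,0,0,0.5],[0,0,0,0,0,0,0.5],[0,0,-2,0,0,0,0.5],[0,0,-5,0,0,0,0.5]],
])

```text
clock: 13.38
eef_pos: [0.4989, 0.3969, 0.1177]
eef_rot: [[0.956, 0.292, -0.003], [0.292, -0.956, -0.003], [-0.003, 0.002, -1.0]]
contact_force: [1.3, -0.4, 1.0]
gripper_width: 0.043
finger_force: 0.0
```

Request:
send_rows([
  [[0,0,-4,0,0,0,0.3],[0,0,-8,0,0,0,0.3],[0,0,-9,0,0,0,0.3],[0,0,-9,0,0,0,0.3],[0,0,-9,0,0,0,0.3]],
])

```text
clock: 13.8
eef_pos: [0.5002, 0.3983, 0.2102]
eef_rot: [[0.956, 0.292, 0.003], [0.292, -0.956, 0.002], [0.003, -0.001, -1.0]]
contact_force: [-0.9, -0.2, 0.4]
gripper_width: 0.0594
finger_force: 0.0
```

```bash
python3 -c "
from h import *
plan([(.6755,-.04,.17,-43),(.6755,-.04,.053,-43)]);loose()"
```

```text
at [50.02 39.83 21.02] yaw 17.0 tilt z [ 0.003  0.002 -1.   ] w 0.0594 F [-0.9 -0.2  0.4] ff 0.0 t 13.8
[1.32, 15.68, 1.34, 0.0, 0.0, 19.99] rows 3.8
[6.6, 14.28, 1.34, 0.0, 0.0, 19.99] rows 3.8
[11.09, 11.17, 1.34, 0.0, 0.0, 19.99] rows 3.8
[0.0, 0.0, 11.7, 0.0, 0.0, -0.0] rows 2.8
top barrel_a 0.74 [458.3 330. ] [271.7 134.8] axis 39.2 zmax 0.6145
top attenuator 0.57 [677.3 -41.3] [22.8 57.9] axis -42.9 zmax 0.0753
side barrel_a 0.53 [465.7  75.2] [23.1 22.2] axis 86.3 zmax 0.061
```

Request:
send_rows([
  [[1.3,15.7,1.3,0,0,20,0.3],[1.3,15.7,1.3,0,0,20,0.3],[1.3,15.7,1.3,0,0,20,0.3],[1.3,15.7,1.3,0,0,20,0.3],[1.3,15.7,1.3,0,0,20,0.3]],
])

```text
clock: 14.62
eef_pos: [0.5619, 0.2417, 0.1939]
eef_rot: [[0.998, -0.065, 0.0], [-0.065, -0.998, -0.007], [0.001, 0.007, -1.0]]
contact_force: [0.1, -1.0, -0.9]
gripper_width: 0.06
finger_force: 0.0
```

Request:
send_rows([
  [[6.6,14.3,1.3,0,0,20,0.3],[6.6,14.3,1.3,0,0,20,0.3],[6.6,14.3,1.3,0,0,20,0.3],[6.6,14.3,1.3,0,0,20,0.3],[6.6,14.3,1.3,0,0,20,0.3]],
])

```text
clock: 15.03
eef_pos: [0.6191, 0.0952, 0.1811]
eef_rot: [[0.915, -0.402, 0.0], [-0.402, -0.915, -0.006], [0.003, 0.006, -1.0]]
contact_force: [-0.6, -0.5, 0.1]
gripper_width: 0.0597
finger_force: 0.0
```

Request:
send_rows([
  [[11.1,11.2,1.3,0,0,20,0.3],[11.1,11.2,1.3,0,0,20,0.3],[11.1,11.2,1.3,0,0,20,0.3],[11.1,11.2,1.3,0,0,20,0.3],[11.1,11.2,1.3,0,0,20,0.3]],
])

```text
clock: 15.45
eef_pos: [0.6762, -0.0513, 0.168]
eef_rot: [[0.723, -0.69, -0.0], [-0.69, -0.723, -0.006], [0.004, 0.005, -1.0]]
contact_force: [-0.2, -1.2, 0.6]
gripper_width: 0.06
finger_force: 0.0
```

Request:
send_rows([
  [[0,0,0,0,0,0,0.3],[0,0,0,0,0,0,0.3],[0,0,0,0,0,0,0.3]],
])

```text
clock: 15.7
eef_pos: [0.6747, -0.0385, 0.1692]
eef_rot: [[0.733, -0.68, -0.0], [-0.68, -0.733, 0.001], [-0.001, -0.001, -1.0]]
contact_force: [-0.2, 0.1, -0.0]
gripper_width: 0.0601
finger_force: 0.0
```

```bash
python3 -c "
from h import *
plan([(.6755,-.04,.053,-43)]);loose(); snap('side','side2')"
```

```text
at [67.47 -3.85 16.92] yaw -42.8 tilt z [-0.     0.001 -1.   ] w 0.0601 F [-0.2  0.1 -0. ] ff 0.0 t 15.7
[0.16, 0.06, 11.62, 0.0, 0.0, 0.17] rows 2.8
side barrel_a 0.55 [ 466.9 -136.2] [37.9 51. ] axis -79.9 zmax 0.0834
side coupler 0.69 [465.5  75.4] [24.2 24.1] axis 84.8 zmax 0.0615
side attenuator 0.66 [674.2 -39.2] [22.6 59.6] axis -43.2 zmax 0.0728
```

View pics/side2.png

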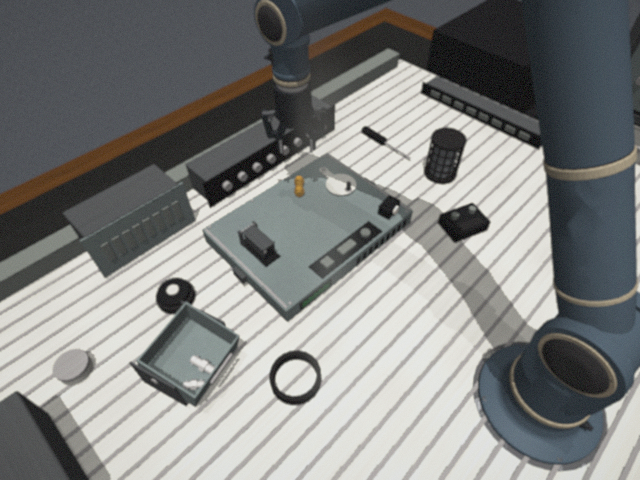

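The bin now holds both chrome adapters, at (200,363) and (193,382). The attenuator at (298,186) has not moved and is directly under the gripper.

Request:
send_rows([
  [[0.2,0.1,4,0,0,0,0.3],[0.2,0.1,8,0,0,0,0.3],[0.2,0.1,11.6,0,0,0,0.3],[0.2,0.1,11.6,0,0,0,0.3],[0.2,0.1,11.6,0,0,0,0.3]],
])

```text
clock: 16.57
eef_pos: [0.6749, -0.0432, 0.0525]
eef_rot: [[0.731, -0.682, -0.003], [-0.682, -0.731, -0.0], [-0.002, 0.002, -1.0]]
contact_force: [0.5, 0.4, 0.5]
gripper_width: 0.0597
finger_force: 0.0
```

Request:
send_rows([
  [[0,0,0,0,0,0,1],[0,0,0,0,0,0,1],[0,0,0,0,0,0,1],[0,0,0,0,0,0,1],[0,0,0,0,0,0,1]],
])

```text
clock: 16.98
eef_pos: [0.677, -0.0431, 0.0558]
eef_rot: [[0.731, -0.682, 0.004], [-0.682, -0.731, -0.0], [0.003, -0.002, -1.0]]
contact_force: [-0.5, 0.5, 6.1]
gripper_width: 0.0207
finger_force: 61.7
```

Request:
send_rows([
  [[0,0,-2,0,0,0,1],[0,0,-5,0,0,0,1],[0,0,-9,0,0,0,1],[0,0,-13,0,0,0,1],[0,0,-14,0,0,0,1]],
])

```text
clock: 17.4
eef_pos: [0.6792, -0.0432, 0.2015]
eef_rot: [[0.731, -0.682, 0.012], [-0.682, -0.731, -0.0], [0.009, -0.008, -1.0]]
contact_force: [0.8, 0.3, 0.8]
gripper_width: 0.0207
finger_force: 60.8
```

```bash
python3 -c "
from h import *
plan([(.50,.397,.2,17),(.50,.397,.065,17)])"
```

```text
at [67.92 -4.32 20.15] yaw -43.0 tilt z [ 0.012 -0.    -1.   ] w 0.0207 F [0.8 0.3 0.8] ff 60.8 t 17.4
[-14.38, -6.65, 0.05, 0.0, 0.0, -20.01] rows 3.8
[-11.23, -11.17, 0.05, 0.0, 0.0, -20.01] rows 3.8
[-6.73, -14.34, 0.05, 0.0, 0.0, -20.01] rows 3.8
[0.0, 0.0, 13.5, 0.0, 0.0, -0.0] rows 3.2
```

Request:
send_rows([
  [[-14.4,-6.7,0,0,0,-20,1],[-14.4,-6.7,0,0,0,-20,1],[-14.4,-6.7,0,0,0,-20,1],[-14.4,-6.7,0,0,0,-20,1],[-14.4,-6.7,0,0,0,-20,1]],
])

```text
clock: 17.82
eef_pos: [0.6121, 0.1144, 0.1939]
eef_rot: [[0.925, -0.379, -0.002], [-0.379, -0.925, 0.006], [-0.004, -0.005, -1.0]]
contact_force: [-0.0, 1.3, -0.9]
gripper_width: 0.0204
finger_force: 60.8
```

Request:
send_rows([
  [[-11.2,-11.2,0,0,0,-20,1],[-11.2,-11.2,0,0,0,-20,1],[-11.2,-11.2,0,0,0,-20,1],[-11.2,-11.2,0,0,0,-20,1],[-11.2,-11.2,0,0,0,-20,1]],
])

```text
clock: 18.23
eef_pos: [0.552, 0.2603, 0.194]
eef_rot: [[0.999, -0.04, -0.002], [-0.04, -0.999, 0.006], [-0.002, -0.006, -1.0]]
contact_force: [-0.9, 0.7, -1.5]
gripper_width: 0.0208
finger_force: 60.8
```

Request:
send_rows([
  [[-6.7,-14.3,0,0,0,-20,1],[-6.7,-14.3,0,0,0,-20,1],[-6.7,-14.3,0,0,0,-20,1],[-6.7,-14.3,0,0,0,-20,1],[-6.7,-14.3,0,0,0,-20,1]],
])

```text
clock: 18.65
eef_pos: [0.4917, 0.4057, 0.1939]
eef_rot: [[0.953, 0.303, -0.003], [0.303, -0.953, 0.006], [-0.001, -0.007, -1.0]]
contact_force: [0.2, 0.6, -0.7]
gripper_width: 0.021
finger_force: 60.8
```

Request:
send_rows([
  [[0,0,0,0,0,0,1],[0,0,0,0,0,0,1],[0,0,0,0,0,0,1]],
])

```text
clock: 18.9
eef_pos: [0.4988, 0.3951, 0.193]
eef_rot: [[0.957, 0.289, 0.001], [0.289, -0.957, -0.002], [0.0, 0.002, -1.0]]
contact_force: [-0.3, -1.2, -1.3]
gripper_width: 0.0207
finger_force: 60.8
```

```bash
python3 -c "
from h import *
plan([(.505,.397,.065,17)])"
```

```text
at [49.88 39.51 19.3 ] yaw 16.8 tilt z [ 0.001 -0.002 -1.   ] w 0.0207 F [-0.3 -1.2 -1.3] ff 60.8 t 18.9
[0.65, -0.0, 12.8, 0.0, 0.0, -0.19] rows 3.1
```

Request:
send_rows([
  [[0.6,0,4,0,0,0,1],[0.6,0,8,0,0,0,1],[0.6,0,11,0,0,0,1],[0.6,0,12.3,0,0,0,1],[0.6,0,12.3,0,0,0,1]],
])

```text
clock: 19.32
eef_pos: [0.5025, 0.3956, 0.0668]
eef_rot: [[0.957, 0.29, -0.005], [0.29, -0.957, -0.005], [-0.006, 0.004, -1.0]]
contact_force: [-0.6, -0.1, -1.0]
gripper_width: 0.0205
finger_force: 60.8
```

Request:
send_rows([
  [[0,0,0,0,0,0,0.5],[0,0,0,0,0,0,0.5],[0,0,0,0,0,0,0.5],[0,0,-2,0,0,0,0.5],[0,0,-5,0,0,0,0.5]],
])

```text
clock: 19.73
eef_pos: [0.5024, 0.398, 0.12]
eef_rot: [[0.956, 0.292, -0.002], [0.292, -0.956, -0.002], [-0.003, 0.001, -1.0]]
contact_force: [0.8, 0.7, 0.4]
gripper_width: 0.0424
finger_force: 0.0
```

Request:
send_rows([
  [[0,0,-4,0,0,0,0.6],[0,0,-8,0,0,0,0.6],[0,0,-9,0,0,0,0.6],[0,0,-9,0,0,0,0.6],[0,0,-9,0,0,0,0.6]],
])

```text
clock: 20.15
eef_pos: [0.5036, 0.3994, 0.2124]
eef_rot: [[0.956, 0.292, 0.003], [0.292, -0.956, 0.002], [0.004, -0.001, -1.0]]
contact_force: [-0.1, -0.3, -0.9]
gripper_width: 0.0338
finger_force: 0.0
```

```bash
python3 - <<'E'
from h import *
for c in('top','side'):
    s=snap(c,c+'3')
    for cf,at,p,r in find(s,c,'cover_stud',3,.4):
        if len(p)>1500 or abs(p[:,0].mean()-.62)>.05: continue
        q=p[p[:,2]>.072]; print(c,cf,'stud top',len(q),q.mean(0).round(4) if len(q) else '')
        q=p[(p[:,2]>.055)&(p[:,0]<.655)]; print('disc',cv2.minEnclosingCircle(q[:,:2].astype(np.float32)*1000))
    for cf,at,p,r in find(s,c,'guard_grip',1,.4):
        q=p[p[:,2]>.088]; print('guard',cv2.minAreaRect(q[:,:2].astype(np.float32)*1000),np.percentile(q[:,2],[50,98]))
loose()
im=cv2.imread('pics/side3.png'); cv2.imwrite('pics/s3c.png',cv2.resize(im[140:420,120:420],None,fx=2,fy=2,interpolation=cv2.INTER_CUBIC))
plan([(.583,-.125,.2,0)])
E
```

```text
top 0.88 stud top 25 [ 0.5835 -0.1184  0.0795]
disc ((613.8280029296875, -122.36302185058594), 40.83998107910156)
guard ((601.1554565429688, 148.61512756347656), (32.78193664550781, 78.98899841308594), 88.31584930419922) [0.09536293 0.10146871]
side 0.87 stud top 25 [ 0.5816 -0.1174  0.0773]
disc ((613.5247192382812, -118.48448944091797), 41.54156494140625)
guard ((597.7327270507812, 150.66995239257812), (33.5568733215332, 79.6407699584961), 88.63128662109375) [0.09385428 0.09948668]
top attenuator 0.76 [502.8 401.3] [49.6 23.3] axis 24.8 zmax 0.069
side attenuator 0.77 [496.3 398.8] [35.3 25.7] axis 18.1 zmax 0.0661
at [50.31 39.9  21.02] yaw 17.0 tilt z [-0. -0. -1.] w 0.0338 F [-0.4  0.4  0.5] ff 0.0 t 20.85
[-2.56, 17.48, 0.34, 0.0, 0.0, 5.66] rows 4.2
[-0.82, 17.65, 0.34, 0.0, 0.0, 5.66] rows 4.2
[0.93, 17.64, 0.34, 0.0, 0.0, 5.66] rows 4.2
```

View pics/s3c.png

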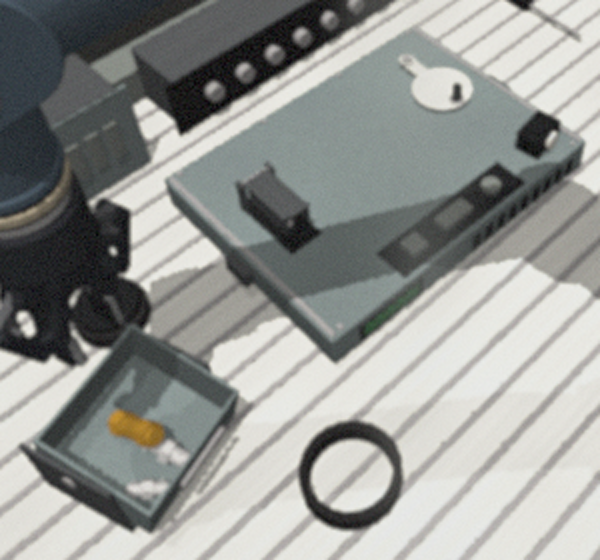

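All three parts lie in the bin: brass at crop (137,428), chrome at (172,452) and (148,488). The stud is at about (0.5825, -0.119). I'll cage it between the fingers and sweep round the pin.

Request:
send_rows([
  [[-2.6,17.5,0.3,0,0,7,0.6],[-2.6,17.5,0.3,0,0,7,0.6],[-2.6,17.5,0.3,0,0,7,0.6],[-2.6,17.5,0.3,0,0,7,0.6],[-2.6,17.5,0.3,0,0,7,0.6]],
])

```text
clock: 21.27
eef_pos: [0.5313, 0.2153, 0.2069]
eef_rot: [[0.987, 0.164, 0.0], [0.164, -0.986, -0.006], [-0.001, 0.006, -1.0]]
contact_force: [0.6, -0.9, -0.7]
gripper_width: 0.0342
finger_force: 0.0
```

Request:
send_rows([
  [[-0.5,17.6,0.3,0,0,7.5,0.6],[-0.5,17.6,0.3,0,0,7.5,0.6],[-0.5,17.6,0.3,0,0,7.5,0.6],[-0.5,17.6,0.3,0,0,7.5,0.6],[-0.5,17.6,0.3,0,0,7.5,0.6]],
])

```text
clock: 21.68
eef_pos: [0.5559, 0.0409, 0.2041]
eef_rot: [[0.999, 0.032, 0.0], [0.032, -0.999, -0.005], [0.0, 0.005, -1.0]]
contact_force: [0.3, -0.8, -0.5]
gripper_width: 0.0341
finger_force: 0.0
```

Request:
send_rows([
  [[1.4,17,4,0,0,8,0.6],[1.4,17,4,0,0,8,0.6],[1.4,17,4,0,0,8,0.6],[1.4,17,4,0,0,8,0.6],[1.4,17,4,0,0,8,0.6]],
])

```text
clock: 22.1
eef_pos: [0.5754, -0.1284, 0.1627]
eef_rot: [[0.994, -0.107, -0.002], [-0.107, -0.994, -0.005], [-0.002, 0.005, -1.0]]
contact_force: [-0.3, -0.9, 0.4]
gripper_width: 0.0342
finger_force: 0.0
```

Request:
send_rows([
  [[0,0,0,0,0,0,0.6],[0,0,0,0,0,0,0.6],[0,0,0,0,0,0,0.6]],
])

```text
clock: 22.35
eef_pos: [0.5768, -0.1171, 0.1647]
eef_rot: [[0.996, -0.094, 0.001], [-0.094, -0.996, 0.001], [0.001, -0.001, -1.0]]
contact_force: [0.5, 0.5, 0.5]
gripper_width: 0.0341
finger_force: 0.0
```

```bash
python3 -c "
from h import *
plan([(.5825,-.119,.1,-5.5),(.5825,-.119,.063,-5.5)])"
```

```text
at [ 57.68 -11.71  16.47] yaw -5.4 tilt z [ 0.001  0.001 -1.   ] w 0.0341 F [0.5 0.5 0.5] ff 0.0 t 22.35
[0.59, 0.13, 6.47, 0.0, 0.0, 0.13] rows 1.6
[0.0, 0.0, 3.7, 0.0, 0.0, -0.0] rows 0.9
```

Request:
send_rows([
  [[0.6,0.1,4,0,0,0,0.6],[0.6,0.1,7,0,0,0,0.6],[0.6,0.1,9,0,0,0,0.6],[0.6,0.1,10.1,0,0,0,0.6],[0.6,0.1,10.1,0,0,0,0.6]],
])

```text
clock: 22.77
eef_pos: [0.5809, -0.1187, 0.0614]
eef_rot: [[0.996, -0.093, -0.004], [-0.093, -0.996, 0.001], [-0.004, -0.001, -1.0]]
contact_force: [-0.1, 0.4, -0.3]
gripper_width: 0.034
finger_force: 0.0
```

Request:
send_rows([
  [[0.04,-0.9,0,0,0,5.5,0.6],[0.17,-1.79,0,0,0,11,0.6],[0.39,-2.67,0,0,0,16.5,0.6],[0.68,-3.52,0,0,0,22,0.6],[1.06,-4.34,0,0,0,27.5,0.6]],
])

```text
clock: 23.18
eef_pos: [0.5981, -0.0774, 0.0654]
eef_rot: [[0.837, -0.548, 0.003], [-0.548, -0.837, 0.0], [0.002, -0.002, -1.0]]
contact_force: [1.1, -0.1, -0.4]
gripper_width: 0.0346
finger_force: 0.3
```

Request:
send_rows([
  [[0.04,-0.9,0,0,0,5.5,0.6],[0.17,-1.79,0,0,0,11,0.6],[0.39,-2.67,0,0,0,16.5,0.6],[0.68,-3.52,0,0,0,22,0.6],[1.06,-4.34,0,0,0,27.5,0.6]],
])

```text
clock: 23.6
eef_pos: [0.6308, -0.0463, 0.0655]
eef_rot: [[0.49, -0.872, 0.003], [-0.872, -0.49, 0.001], [0.001, -0.003, -1.0]]
contact_force: [-0.8, -0.6, -0.2]
gripper_width: 0.0342
finger_force: 0.3
```

Request:
send_rows([
  [[0.04,-0.9,0,0,0,5.5,0.6],[0.17,-1.79,0,0,0,11,0.6],[0.39,-2.67,0,0,0,16.5,0.6],[0.68,-3.52,0,0,0,22,0.6],[1.06,-4.34,0,0,0,27.5,0.6]],
])

```text
clock: 24.02
eef_pos: [0.6743, -0.0334, 0.0661]
eef_rot: [[0.033, -0.999, 0.004], [-0.999, -0.033, 0.003], [-0.003, -0.004, -1.0]]
contact_force: [-1.2, -1.5, -1.9]
gripper_width: 0.0344
finger_force: 0.3
```

```bash
python3 -c "
from h import *
plan([(.6765,-.034,.063,-88)])
for c in('top','side'):
    s=snap(c,c+'4')
    for cf,at,p,r in find(s,c,'cover_stud',2,.4): print(c,cf,at,len(p),p.mean(0))"
```

```text
at [67.43 -3.34  6.61] yaw -88.1 tilt z [ 0.004  0.003 -1.   ] w 0.0344 F [-1.2 -1.5 -1.9] ff 0.3 t 24.02
[0.07, -0.22, 0.31, 0.0, 0.0, -0.09] rows 0.1
top 0.79 [353.1, 171.7] 546 [ 0.66535225 -0.08310811  0.06033509]
side 0.72 [193.2, 386.0] 175 [0.46242278 0.42565236 0.02679425]
side 0.61 [310.2, 185.9] 447 [ 0.65950373 -0.06553929  0.06014262]
```

Request:
send_rows([
  [[0,0,-4,0,0,0,0.6],[0,0,-8,0,0,0,0.6],[0,0,-12,0,0,0,0.6],[0,0,-12,0,0,0,0.6],[0,0,-12,0,0,0,0.4]],
])

```text
clock: 24.63
eef_pos: [0.6734, -0.0368, 0.1864]
eef_rot: [[0.036, -0.999, 0.005], [-0.999, -0.036, 0.002], [-0.002, -0.005, -1.0]]
contact_force: [-0.5, 0.5, 0.0]
gripper_width: 0.0445
finger_force: 0.0
```

```bash
python3 - <<'E'
from h import *
plan([(.5836,.1499,.16,-1.9)])
s=snap('side')
v,u=np.mgrid[0:480,0:640]; P,ok=pts(s,np.c_[u.ravel(),v.ravel()])
for a in(.68,.72,.76,.80,.84):
  q=P[ok&(abs(P[:,0]-a)<.02)&(abs(P[:,1]-.15)<.12)]; print(a,len(q),np.percentile(q[:,2],98).round(3) if len(q) else '')
E
```

```text
at [67.34 -3.68 18.64] yaw -87.9 tilt z [ 0.005  0.002 -1.   ] w 0.0445 F [-0.5  0.5  0. ] ff 0.0 t 24.63
[-6.33, 2.77, 0.88, 0.0, 0.0, -28.68] rows 4.0
[-6.88, -0.61, 0.88, 0.0, 0.0, -28.68] rows 4.0
[-5.74, -3.83, 0.88, 0.0, 0.0, -28.68] rows 4.0
0.68 1351 0.051
0.72 1345 0.051
0.76 420 0.045
0.8 2734 0.129
0.84 2038 0.133
```

Request:
send_rows([
  [[-6.3,2.8,0.9,0,0,-28.7,0.4],[-6.3,2.8,0.9,0,0,-28.7,0.4],[-6.3,2.8,0.9,0,0,-28.7,0.4],[-6.3,2.8,0.9,0,0,-28.7,0.4],[-6.3,2.8,0.9,0,0,-28.7,0.4]],
])

```text
clock: 25.1
eef_pos: [0.6408, 0.027, 0.173]
eef_rot: [[0.514, -0.858, -0.003], [-0.858, -0.514, 0.002], [-0.004, 0.001, -1.0]]
contact_force: [-0.2, -0.3, 0.8]
gripper_width: 0.0515
finger_force: 0.0
```

Request:
send_rows([
  [[-6.9,-0.6,0.9,0,0,-28.7,0.4],[-6.9,-0.6,0.9,0,0,-28.7,0.4],[-6.9,-0.6,0.9,0,0,-28.7,0.4],[-6.9,-0.6,0.9,0,0,-28.7,0.4],[-6.9,-0.6,0.9,0,0,-28.7,0.4]],
])

```text
clock: 25.52
eef_pos: [0.6113, 0.0886, 0.1645]
eef_rot: [[0.861, -0.509, -0.002], [-0.509, -0.861, 0.001], [-0.002, 0.0, -1.0]]
contact_force: [0.8, 0.4, -0.6]
gripper_width: 0.0514
finger_force: 0.0
```

Request:
send_rows([
  [[-5.7,-3.8,0.9,0,0,-28.7,0.4],[-5.7,-3.8,0.9,0,0,-28.7,0.4],[-5.7,-3.8,0.9,0,0,-28.7,0.4],[-5.7,-3.8,0.9,0,0,-28.7,0.4],[-5.7,-3.8,0.9,0,0,-28.7,0.4]],
])

```text
clock: 25.93
eef_pos: [0.5821, 0.1498, 0.1558]
eef_rot: [[0.999, -0.036, -0.001], [-0.036, -0.999, 0.0], [-0.001, -0.0, -1.0]]
contact_force: [0.2, -0.3, -0.4]
gripper_width: 0.0514
finger_force: 0.0
```

Request:
send_rows([
  [[0,0,0,0,0,0,0.4],[0,0,0,0,0,0,0.4],[0,0,0,0,0,0,0.4]],
])

```text
clock: 26.18
eef_pos: [0.5827, 0.1492, 0.1561]
eef_rot: [[0.999, -0.038, -0.0], [-0.038, -0.999, -0.0], [-0.0, 0.0, -1.0]]
contact_force: [0.3, -0.2, 0.0]
gripper_width: 0.0512
finger_force: 0.0
```

```bash
python3 - <<'E'
from h import *
plan([(.5836,.1499,.064,-1.9)])
for c in('top','side'):
    s=snap(c,c+'5')
    for cf,at,p,r in find(s,c,'cover_stud',3,.4): 
        p=p[p[:,2]>.054]
        if len(p): print(c,cf,at,len(p),p.mean(0), 'stud',p[p[:,2]>.073].mean(0))
im=cv2.imread('pics/side5.png'); cv2.imwrite('pics/s5c.png',cv2.resize(im[140:320,180:440],None,fx=3,fy=3,interpolation=cv2.INTER_CUBIC))
E
```

```text
at [58.27 14.92 15.61] yaw -2.2 tilt z [-0. -0. -1.] w 0.0512 F [ 0.3 -0.2  0. ] ff 0.0 t 26.18
[0.09, -0.07, 9.21, 0.0, 0.0, -0.27] rows 2.2
top 0.64 [351.4, 171.7] 849 [ 0.67043458 -0.06831158  0.06010502] stud [ 0.66665189 -0.03375558  0.0796789 ]
side 0.87 [309.0, 184.0] 575 [ 0.6675478  -0.06634443  0.05880801] stud [ 0.66441243 -0.03245845  0.07803037]
```

View pics/s5c.png

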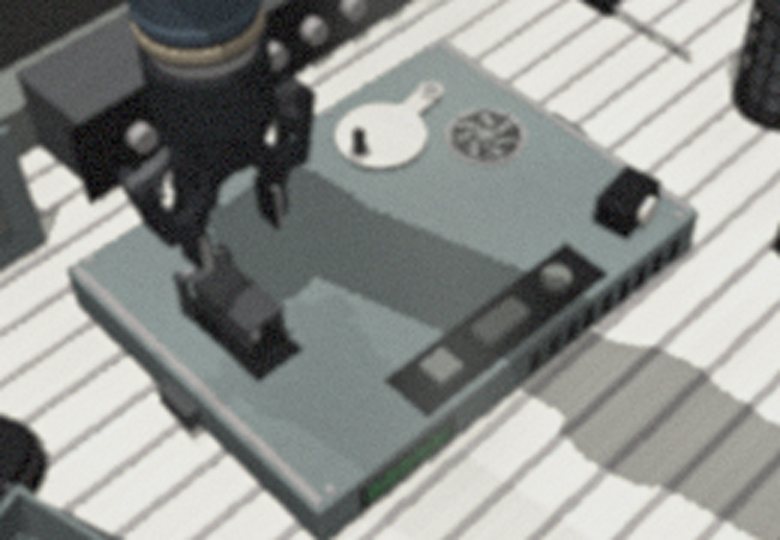

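The port at (487,133) is now completely clear and the cover is at about 1.4 rad. Next I'll pinch the guard and lift it along its arc.

Request:
send_rows([
  [[0.1,-0.1,4,0,0,0,0.4],[0.1,-0.1,7,0,0,0,0.4],[0.1,-0.1,9.2,0,0,0,0.4],[0.1,-0.1,9.2,0,0,0,0.4],[0.1,-0.1,9.2,0,0,0,0.4]],
], newtons=25)

```text
clock: 26.8
eef_pos: [0.5832, 0.1508, 0.0637]
eef_rot: [[0.999, -0.034, -0.002], [-0.034, -0.999, -0.001], [-0.002, 0.001, -1.0]]
contact_force: [1.3, -0.4, 1.3]
gripper_width: 0.0513
finger_force: 0.0
```

Request:
send_rows([
  [[0,0,0,0,0,0,0.8],[0,0,0,0,0,0,0.8],[0,0,0,0,0,0,0.8],[0,0,0,0,0,0,0.8],[0,0,0,0,0,0,0.8]],
])

```text
clock: 27.22
eef_pos: [0.5849, 0.1502, 0.0663]
eef_rot: [[0.999, -0.034, 0.003], [-0.034, -0.999, -0.0], [0.003, -0.0, -1.0]]
contact_force: [-1.7, -3.6, 6.0]
gripper_width: 0.0314
finger_force: 30.1
```

```bash
python3 - <<'E'
from h import *
plan([(.5836,.1499,.064,-1.9)])
o=arm.get_obs();p=o['eef_pos']
h=np.array([.6356,.092+ -.019]); r=p[[0,2]]-h; print(r,np.hypot(*r))
# rows: rotate up-and-back about hinge (axis so -x -> +z)
for g in range(10,111,10):
    a=np.radians(g); c,s=np.cos(a),np.sin(a); x=c*r[0]+s*r[1]; z=-s*r[0]+c*r[1]
    print(g,np.round([(x-r[0])*100,0,-(z-r[1])*100],2))
E
```

```text
at [58.49 15.02  6.63] yaw -1.9 tilt z [ 0.003 -0.    -1.   ] w 0.0314 F [-1.7 -3.6  6. ] ff 30.1 t 27.22
[-0.13, 0.03, 0.23, 0.0, 0.0, -0.04] rows 0.1
[-0.05067805 -0.00674489] 0.05112493063459565
10 [-0.04  0.   -0.89]
20 [ 0.07  0.   -1.77]
30 [ 0.34  0.   -2.62]
40 [ 0.75  0.   -3.42]
50 [ 1.29  0.   -4.12]
60 [ 1.95  0.   -4.73]
70 [ 2.7   0.   -5.21]
80 [ 3.52  0.   -5.55]
90 [ 4.39  0.   -5.74]
100 [ 5.28  0.   -5.78]
110 [ 6.17  0.   -5.67]
```

Request:
send_rows([
  [[0,0,-0.9,0,0,0,0.8],[0.1,0,-1.8,0,0,0,0.8],[0.3,0,-2.6,0,0,0,0.8],[0.8,0,-3.4,0,0,0,0.8],[1.3,0,-4.1,0,0,0,0.8]],
])

```text
clock: 27.63
eef_pos: [0.5943, 0.1498, 0.1052]
eef_rot: [[0.999, -0.034, -0.006], [-0.034, -0.999, -0.001], [-0.006, 0.001, -1.0]]
contact_force: [-3.0, -5.2, -6.2]
gripper_width: 0.0314
finger_force: 28.1
```

Request:
send_rows([
  [[0.7,0,-0.6,0,0,0,0.8],[1.4,0,-1.1,0,0,0,0.8],[2.2,0,-1.4,0,0,0,0.8],[3.1,0,-1.6,0,0,0,0.8],[4,0,-1.7,0,0,0,0.8]],
])

```text
clock: 28.05
eef_pos: [0.6339, 0.1485, 0.1231]
eef_rot: [[0.999, -0.033, -0.008], [-0.033, -0.999, -0.001], [-0.008, 0.001, -1.0]]
contact_force: [-6.1, -4.2, 0.7]
gripper_width: 0.0314
finger_force: 29.3
```

Request:
send_rows([
  [[0.2,0,0,0,0,0,0.8],[0.2,0,0,0,0,0,0.8]],
])

```text
clock: 28.22
eef_pos: [0.6375, 0.1483, 0.1232]
eef_rot: [[0.999, -0.034, -0.004], [-0.034, -0.999, -0.001], [-0.004, 0.001, -1.0]]
contact_force: [-4.0, -4.6, 0.5]
gripper_width: 0.0316
finger_force: 29.5
```

```bash
python3 - <<'E'
from h import *
plan([(.636,.15,.125,-1.9)])
s=snap('side','side6')
for cf,at,p,r in find(s,'side','guard_grip',2,.3): print(cf,at,len(p),p.min(0),p.max(0))
im=cv2.imread('pics/side6.png'); cv2.imwrite('pics/s6c.png',cv2.resize(im[140:320,180:440],None,fx=3,fy=3,interpolation=cv2.INTER_CUBIC))
E
```

```text
at [63.75 14.83 12.32] yaw -1.9 tilt z [-0.004 -0.001 -1.   ] w 0.0316 F [-4.  -4.6  0.5] ff 29.5 t 28.22
[-0.16, -0.16, -0.18, 0.0, 0.0, -0.04] rows 0.1
0.84 [246.5, 217.1] 474 [ 0.60637495  0.0499105  -0.00063064] [0.78607791 0.16726313 0.1762632 ]
0.35 [345.1, 246.4] 162 [ 0.45319278 -0.00543122  0.04851767] [0.47865014 0.03771021 0.06266333]
```

View pics/s6c.png

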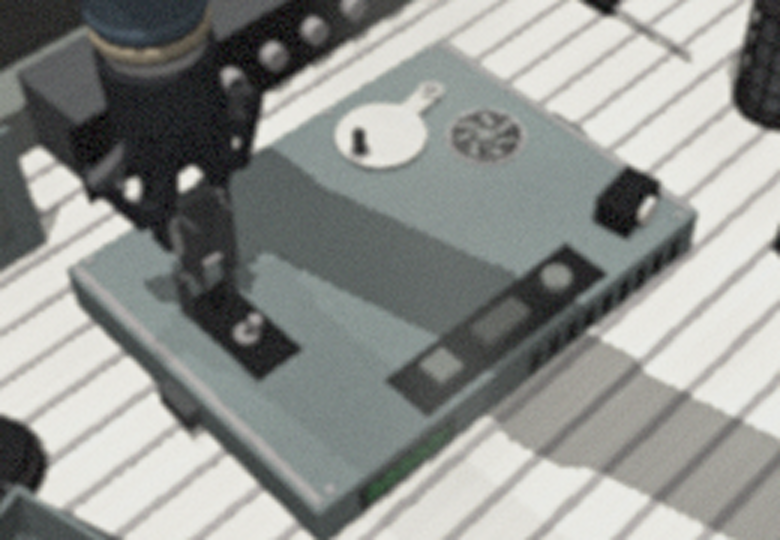

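The guard stands upright at (205,235) between the pads, and the toggle at (250,328) leans to the front. I'll release the guard, rise and look.

Request:
send_rows([
  [[0.1,0,0,0,0,0,0.4],[0.1,0,0,0,0,0,0.4],[0.1,0,0,0,0,0,0.4],[0.1,0,0,0,0,0,0.4],[0.1,0,-2,0,0,0,0.4]],
])

```text
clock: 28.73
eef_pos: [0.6372, 0.1498, 0.1393]
eef_rot: [[0.999, -0.032, -0.007], [-0.032, -0.999, -0.001], [-0.006, 0.002, -1.0]]
contact_force: [-0.1, 0.0, -0.5]
gripper_width: 0.0512
finger_force: 0.0
```

Request:
send_rows([
  [[0,0,-4,0,0,0,0.4],[0,0,-7,0,0,0,0.4],[0,0,-10,0,0,0,0.4],[-4,0,-10,0,0,0,0.6],[-8,0,-10,0,0,0,1]],
])

```text
clock: 29.15
eef_pos: [0.5616, 0.152, 0.2448]
eef_rot: [[0.999, -0.035, 0.006], [-0.035, -0.999, 0.001], [0.006, -0.001, -1.0]]
contact_force: [-0.9, 1.1, -0.1]
gripper_width: 0.028
finger_force: 0.0
```

Request:
send_rows([
  [[-2,0,0,0,5,0,1],[-4,0,0,0,10,0,1],[-6,0,0,0,15,0,1],[-6,0,0,0,15,0,1],[-6,0,0,0,15,0,1]],
])

```text
clock: 29.57
eef_pos: [0.4971, 0.1547, 0.2422]
eef_rot: [[0.966, -0.03, 0.257], [-0.029, -1.0, -0.006], [0.257, -0.002, -0.966]]
contact_force: [0.7, -0.0, 0.2]
gripper_width: -0.0002
finger_force: 0.0
```

```bash
python3 - <<'E'
from h import *
plan([(.636,.15,.125,-1.9)]); print(arm.get_obs()['eef_rot'])
for c in('side','top'):
  s=snap(c,c+'7')
  for n in('guard_grip','toggle_tip'):
    for cf,at,p,r in find(s,c,n,2,.35): print(c,n,cf,at,len(p),p.min(0),np.median(p,0),p.max(0))
v,u=np.mgrid[0:480,0:640]
for c in('side','top'):
  s=snap(c); P,ok=pts(s,np.c_[u.ravel(),v.ravel()])
  q=P[ok&(abs(P[:,0]-.58)<.035)&(abs(P[:,1]-.15)<.02)&(P[:,2]>.07)&(P[:,2]<.1)]; print(c,len(q),q.mean(0) if len(q) else '')
im=cv2.imread('pics/side7.png'); cv2.imwrite('pics/s7c.png',cv2.resize(im[140:320,180:440],None,fx=3,fy=3,interpolation=cv2.INTER_CUBIC))
E
```

```text
at [49.71 15.47 24.22] yaw -1.7 tilt z [ 0.257 -0.006 -0.966] w -0.0002 F [ 0.7 -0.   0.2] ff 0.0 t 29.57
[13.9, 0.05, 11.72, 0.0, 0.0, 0.16] rows 4.4
[[ 0.96596637 -0.02983361  0.25694148]
 [-0.02938452 -0.99955256 -0.00558806]
 [ 0.25699323 -0.00215222 -0.96641081]]
side guard_grip 0.89 [241.1, 214.0] 623 [ 0.61637136  0.04464046 -0.0024094 ] [0.64312618 0.14499719 0.13402573] [0.80209923 0.16666503 0.16607955]
top guard_grip 0.65 [252.8, 171.4] 399 [0.61980421 0.13061723 0.04670125] [0.64770208 0.14891382 0.13976944] [0.6766087  0.18105189 0.16965054]
top toggle_tip 0.74 [339.9, 257.6] 65 [ 0.4531568  -0.05311887  0.05552842] [ 0.46293187 -0.04359376  0.06043976] [ 0.47225678 -0.03413227  0.06471854]
top toggle_tip 0.64 [141.0, 228.7] 2600 [ 0.42161055  0.32716564 -0.00521127] [0.51928787 0.42573806 0.03622131] [0.59109107 0.51357481 0.10758421]
side 21 [0.57557074 0.15209928 0.08198178]
top 20 [0.5788958  0.14902032 0.08248522]
```

View pics/s7c.png

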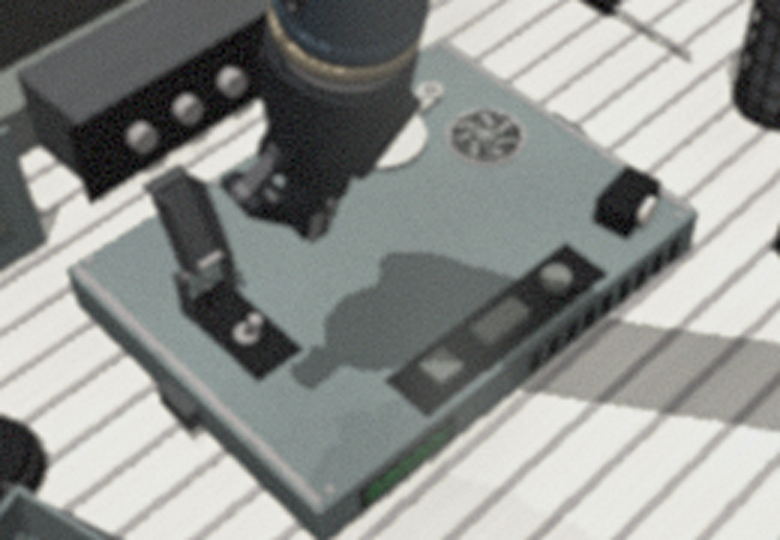

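The guard is held open at (190,225), and the toggle ball measures about (0.577, 0.150, 0.081). I'll come in from the front with the closed fingers tilted 15°.

Request:
send_rows([
  [[0.6,0.35,4,0,0,0,1],[0.6,0.35,8,0,0,0,1],[0.6,0.35,12,0,0,0,1],[0.6,0.35,16,0,0,0,1],[0.6,0.35,17.5,0,0,0,1]],
])

```text
clock: 30.38
eef_pos: [0.5494, 0.1472, 0.0694]
eef_rot: [[0.967, -0.034, 0.252], [-0.032, -0.999, -0.013], [0.253, 0.005, -0.968]]
contact_force: [-0.5, 0.4, 0.1]
gripper_width: -0.0001
finger_force: 0.0
```

Request:
send_rows([
  [[0,0,0,0,0,0,1],[0,0,0,0,0,0,1],[0,0,0,0,0,0,1]],
])

```text
clock: 30.63
eef_pos: [0.5517, 0.1486, 0.076]
eef_rot: [[0.965, -0.034, 0.261], [-0.033, -0.999, -0.008], [0.261, -0.001, -0.965]]
contact_force: [-0.1, -0.1, 1.4]
gripper_width: 0.0002
finger_force: 0.0
```

```bash
python3 - <<'E'
from h import *
o=arm.get_obs(); R=o['eef_rot'];p=o['eef_pos']; print(p,R[:,2],o['contact_force'])
for t in((.560,.15,.074),(.587,.15,.074),(.55,.15,.12)): print(np.round(R.T@(np.array(t)-p)*100,2))
E
```

```text
[0.55167428 0.14861134 0.07601141] [ 0.26059533 -0.00822454 -0.96541309] [-0.11445573 -0.11159993  1.42026894]
[ 0.75 -0.17  0.41]
[ 3.35 -0.26  1.11]
[ 0.98 -0.14 -4.29]
```

Request:
send_rows([
  [[0.8,-0.2,0.4,0,0,0,1],[1.6,-0.2,0.6,0,0,0,1],[2.4,-0.2,0.8,0,0,0,1],[3.2,-0.2,1.1,0,0,0,1],[3.5,-0.2,1.1,0,0,0,1]],
])

```text
clock: 31.05
eef_pos: [0.5898, 0.1495, 0.0742]
eef_rot: [[0.965, -0.034, 0.262], [-0.033, -0.999, -0.008], [0.262, -0.001, -0.965]]
contact_force: [0.1, 0.6, 0.4]
gripper_width: 0.0
finger_force: 0.0
```

Request:
send_rows([
  [[0,0,0,0,0,0,1],[0,0,0,0,0,0,1],[-2,0,-0.5,0,0,0,1],[-5,0,-1.3,0,0,0,1],[-7,0,-3,0,0,0,1]],
])

```text
clock: 31.47
eef_pos: [0.5084, 0.151, 0.0821]
eef_rot: [[0.967, -0.034, 0.253], [-0.032, -0.999, -0.011], [0.254, 0.002, -0.967]]
contact_force: [-0.4, -0.3, -0.4]
gripper_width: 0.0001
finger_force: 0.0
```

```bash
python3 - <<'E'
from h import *
o=arm.get_obs(); R=o['eef_rot'];p=o['eef_pos']; print(p,R[:,2],o['contact_force'])
s=snap('side','side8'); 
v,u=np.mgrid[0:480,0:640]
for c in('side','top'):
  s=snap(c,c+'8'); P,ok=pts(s,np.c_[u.ravel(),v.ravel()])
  q=P[ok&(P[:,0]>.56)&(P[:,0]<.618)&(abs(P[:,1]-.15)<.02)&(P[:,2]>.07)&(P[:,2]<.1)]; print(c,len(q),q.mean(0) if len(q) else '')
im=cv2.imread('pics/side8.png'); cv2.imwrite('pics/s8c.png',cv2.resize(im[140:320,180:440],None,fx=3,fy=3,interpolation=cv2.INTER_CUBIC))
E
```

```text
[0.50843017 0.15097049 0.08209824] [ 0.25349703 -0.0109378  -0.96727432] [-0.44230605 -0.27936677 -0.3847661 ]
side 30 [0.60224976 0.15092091 0.07923558]
top 24 [0.60385747 0.1480376  0.08112721]
```

View pics/s8c.png

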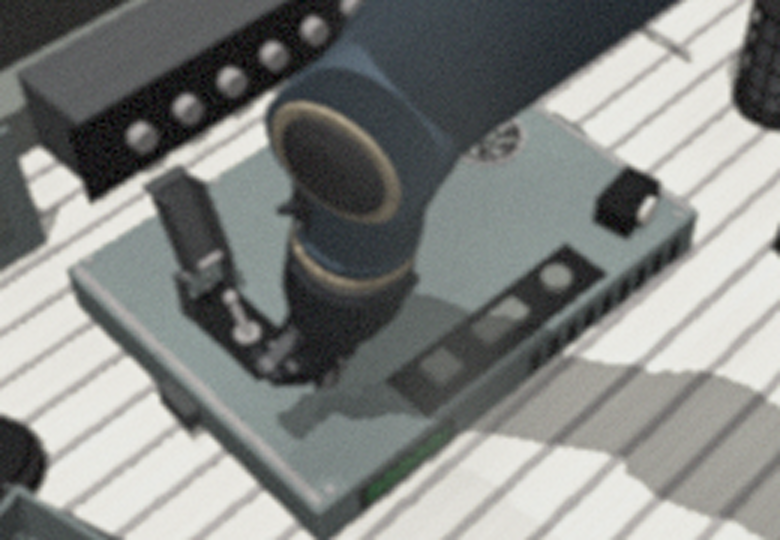

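The toggle now leans to the rear, with its ball at (230,300) and x about 0.603. I'll rise, pass over the guard and come down behind it.

Request:
send_rows([
  [[1,0,-4,0,0,0,1],[2,0,-8,0,0,0,1],[3,0,-12,0,0,0,1],[4,0,-15.5,0,0,0,1],[4,0,-15.5,0,0,0,1]],
])

```text
clock: 32.03
eef_pos: [0.516, 0.1534, 0.2523]
eef_rot: [[0.962, -0.034, 0.272], [-0.035, -0.999, -0.001], [0.272, -0.009, -0.962]]
contact_force: [1.2, 0.0, 0.3]
gripper_width: 0.0
finger_force: 0.0
```

Request:
send_rows([
  [[2,0,0,0,-5,0,1],[3,0,0,0,-10,0,1],[4,0,1,0,-15,0,1],[4,0,1,0,-15,0,1],[4,0,1,0,-15,0,1]],
])

```text
clock: 32.45
eef_pos: [0.5534, 0.1496, 0.2433]
eef_rot: [[0.999, -0.036, -0.0], [-0.036, -0.999, -0.003], [-0.0, 0.003, -1.0]]
contact_force: [-0.3, -0.0, -0.6]
gripper_width: 0.0001
finger_force: 0.0
```

```bash
python3 -c "
from h import *
plan([(.705,.149,.24,-1.9),(.705,.149,.135,-1.9)])"
```

```text
at [55.34 14.96 24.33] yaw -2.0 tilt z [-0.    -0.003 -1.   ] w 0.0001 F [-0.3 -0.  -0.6] ff 0.0 t 32.45
[15.15, -0.48, 0.33, 0.0, 0.0, -0.14] rows 3.6
[0.0, 0.0, 10.5, 0.0, 0.0, -0.0] rows 2.5
```

Request:
send_rows([
  [[4,-0.1,0,0,0,0,1],[8,-0.2,0,0,0,0,1],[12,-0.3,0,0,0,0,1],[16,-0.5,0,0,0,0,1],[16,-0.5,0,0,0,0,1]],
])

```text
clock: 32.87
eef_pos: [0.7166, 0.1498, 0.2425]
eef_rot: [[0.999, -0.034, 0.003], [-0.034, -0.999, -0.003], [0.004, 0.003, -1.0]]
contact_force: [-1.8, 0.4, -0.9]
gripper_width: 0.0
finger_force: 0.0
```

Request:
send_rows([
  [[0,0,0,0,0,0,1],[0,0,4,0,0,0,1],[0,0,8,0,0,0,1],[0,0,10.5,0,0,0,1],[0,0,10.5,0,0,0,1]],
])

```text
clock: 33.28
eef_pos: [0.7062, 0.1509, 0.1342]
eef_rot: [[0.999, -0.033, -0.011], [-0.033, -0.999, -0.001], [-0.011, 0.001, -1.0]]
contact_force: [-1.6, 0.8, -0.9]
gripper_width: 0.0002
finger_force: 0.0
```

Request:
send_rows([
  [[-1.5,0,0,0,0,0,1],[-3,0,0,0,0,0,1],[-4.5,0,0,0,0,0,1],[-6,0,0,0,0,0,1],[-7,0,0,0,0,0,1]],
])

```text
clock: 33.7
eef_pos: [0.6409, 0.1531, 0.1428]
eef_rot: [[0.999, -0.033, 0.003], [-0.033, -0.999, 0.002], [0.003, -0.002, -1.0]]
contact_force: [-0.3, -1.7, -1.2]
gripper_width: -0.0001
finger_force: 0.1
```

Request:
send_rows([
  [[-1.5,0,0,0,0,0,1],[-3,0,0,0,0,0,1],[-3,0,0,0,0,0,1],[-3,0,0,0,0,0,1],[-3,0,0,0,0,0,1]],
])

```text
clock: 34.12
eef_pos: [0.6128, 0.1539, 0.1413]
eef_rot: [[0.999, -0.033, 0.003], [-0.033, -0.999, 0.001], [0.003, -0.001, -1.0]]
contact_force: [0.3, -0.3, 0.4]
gripper_width: -0.0001
finger_force: 0.0
```

```bash
python3 - <<'E'
from h import *
plan([(.62,.149,.25,-1.9),(.466,-.045,.12,-1.9)])
for c in('side','top'):
  s=snap(c,c+'9')
  for cf,at,p,r in find(s,c,'guard_grip',2,.35): print(c,cf,at,len(p),p.min(0),np.median(p,0),p.max(0))
E
```

```text
at [61.28 15.39 14.13] yaw -1.9 tilt z [ 0.003  0.001 -1.   ] w -0.0001 F [ 0.3 -0.3  0.4] ff 0.0 t 34.12
[0.74, 0.46, -10.87, 0.0, 0.0, 0.0] rows 2.6
[-7.37, 9.95, 6.5, 0.0, 0.0, -0.0] rows 3.4
[-7.37, 9.95, 6.5, 0.0, 0.0, -0.0] rows 3.4
side 0.59 [257.0, 242.5] 578 [0.55897373 0.11224727 0.04682417] [0.5956668  0.1544112  0.09321363] [0.64008873 0.16803787 0.10152718]
top 0.69 [256.6, 197.7] 401 [0.55945269 0.12455277 0.04904062] [0.59183024 0.14531164 0.09480158] [0.62411686 0.1720825  0.19393101]
```

The guard has dropped shut; its top is back at the original height of about 0.094. Now the keys, with the round one first.

Request:
send_rows([
  [[0,0,-3,0,0,0,1],[-2,3,-3,0,0,0,1],[-5,6,-3,0,0,0,1],[-7.5,9.5,-2,0,0,0,1],[-7.5,10,-1,0,0,0,1]],
])

```text
clock: 34.73
eef_pos: [0.5295, 0.0501, 0.1501]
eef_rot: [[0.999, -0.041, -0.003], [-0.041, -0.999, -0.001], [-0.002, 0.001, -1.0]]
contact_force: [0.8, 0.0, -0.4]
gripper_width: -0.0
finger_force: 0.0
```

Request:
send_rows([
  [[-3,4,1,0,0,0,1],[-5,7,2,0,0,0,1],[-7,9.9,3,0,0,0,1],[-7,9.9,3,0,0,0,1],[-7,9.9,3,0,0,0,1]],
])

```text
clock: 35.15
eef_pos: [0.4589, -0.0425, 0.1195]
eef_rot: [[0.999, -0.039, -0.001], [-0.039, -0.999, -0.0], [-0.001, 0.0, -1.0]]
contact_force: [0.7, 0.7, -0.5]
gripper_width: 0.0003
finger_force: 0.0
```

Request:
send_rows([
  [[0,0,0,0,0,0,1],[0,0,0,0,0,0,1],[0,0,0,0,0,0,1]],
])

```text
clock: 35.4
eef_pos: [0.4615, -0.0395, 0.1201]
eef_rot: [[1.0, -0.031, 0.001], [-0.031, -1.0, -0.0], [0.001, 0.0, -1.0]]
contact_force: [-0.4, 0.8, 0.5]
gripper_width: -0.0001
finger_force: 0.0
```

```bash
python3 - <<'E'
from h import *
plan([(.463,-.045,.053,-1.9)])
for c in('side','top'):
  s=snap(c,c+'10')
  for n in('key_round_top','key_square_top','key_wide_top'):
    for cf,at,p,r in find(s,c,n,2,.35):
      q=p[p[:,2]>.055]
      if 20<len(q)<400 and q[:,0].mean()<.5: print(c,n,round(cf,2),cv2.minAreaRect(q[:,:2].astype(np.float32)*1000))
  for cf,at,p,r in find(s,c,'guard_grip',1,.35): print(c,cf,at,len(p),np.median(p,0),p.max(0))
loose()
im=cv2.imread('pics/side10.png'); cv2.imwrite('pics/s10c.png',cv2.resize(im[140:420,120:440],None,fx=2,fy=2,interpolation=cv2.INTER_CUBIC))
E
```

```text
at [46.15 -3.95 12.01] yaw -1.8 tilt z [ 0.001 -0.    -1.   ] w -0.0001 F [-0.4  0.8  0.5] ff 0.0 t 35.4
[0.16, 0.55, 6.71, 0.0, 0.0, 0.11] rows 1.6
side key_round_top 0.44 ((462.6120300292969, -45.591346740722656), (20.766929626464844, 22.19732666015625), 25.34459114074707)
side key_square_top 0.4 ((466.2159423828125, 75.10731506347656), (23.462432861328125, 23.40313720703125), 83.51448059082031)
side key_wide_top 0.47 ((463.3539733886719, 15.821464538574219), (45.16423034667969, 21.366159439086914), 85.49237060546875)
side 0.94 [257.0, 240.5] 557 [0.59570898 0.15440766 0.09340683] [0.64008298 0.16804999 0.10210739]
top key_square_top 0.64 ((468.3136901855469, 74.89689636230469), (21.498598098754883, 21.414030075073242), 2.285710096359253)
top 0.7 [255.4, 194.2] 499 [0.60084558 0.14674047 0.09507973] [0.65157703 0.16481584 0.1030993 ]
top attenuator 0.59 [504.5 398.6] [49.2 24.4] axis 8.7 zmax 0.0695
side attenuator 0.66 [494.8 396.2] [23.3 36.3] axis -0.6 zmax 0.0664
```

View pics/s10c.png

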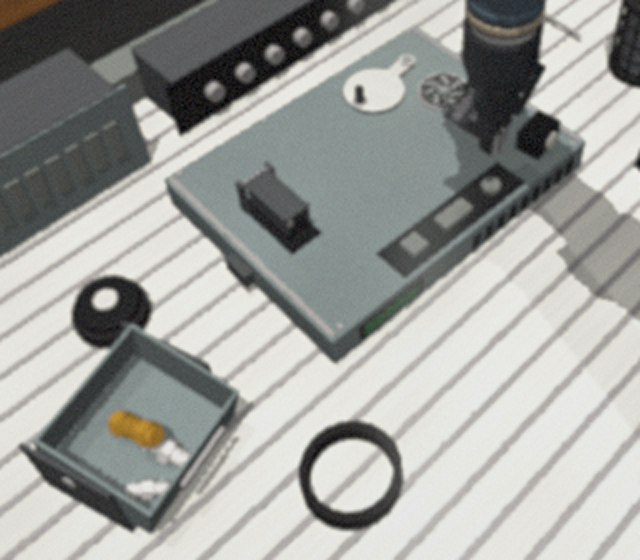

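The guard is shut, the port clear and all three parts are in the bin; the gripper stands over the round key at (490,183). Pressing it now.

Request:
send_rows([
  [[0.15,0.55,3.5,0,0,0,1],[0.15,0.55,5,0,0,0,1],[0.15,0.55,5,0,0,0,1],[0.15,0.55,5.8,0,0,0,1],[0.15,0.55,6.3,0,0,0,1]],
])

```text
clock: 36.72
eef_pos: [0.4623, -0.0462, 0.0571]
eef_rot: [[0.999, -0.033, 0.001], [-0.033, -0.999, -0.0], [0.001, 0.0, -1.0]]
contact_force: [-1.5, -0.5, 3.2]
gripper_width: 0.0001
finger_force: 1.7
```

Request:
send_rows([
  [[0,0,0.3,0,0,0,1],[0,0,0.5,0,0,0,1],[0,0,0.5,0,0,0,1],[0,0,0.5,0,0,0,1],[0,0,0.5,0,0,0,1]],
])

```text
clock: 37.13
eef_pos: [0.4623, -0.0462, 0.0546]
eef_rot: [[0.999, -0.034, 0.002], [-0.034, -0.999, 0.003], [0.002, -0.003, -1.0]]
contact_force: [-7.7, -0.5, 28.2]
gripper_width: -0.0002
finger_force: 14.1
```

The round key is fully down (28 N at the stop). I'll lift and go to the square key.

Request:
send_rows([
  [[0,0,-2,0,0,0,1],[0,0,-5,0,0,0,1],[0,-4,-5,0,0,0,1],[0,-8,-5,0,0,0,1],[0,-12.1,-5,0,0,0,1]],
])

```text
clock: 37.55
eef_pos: [0.4665, 0.0762, 0.1033]
eef_rot: [[0.999, -0.036, 0.003], [-0.036, -0.999, 0.002], [0.003, -0.002, -1.0]]
contact_force: [0.3, -1.0, 0.0]
gripper_width: 0.0001
finger_force: 0.0
```

Request:
send_rows([
  [[0,0,0,0,0,0,1],[0,0,0,0,0,0,1],[0,0,0,0,0,0,1]],
])

```text
clock: 37.8
eef_pos: [0.4657, 0.0749, 0.1022]
eef_rot: [[0.999, -0.033, 0.001], [-0.033, -0.999, -0.0], [0.001, -0.0, -1.0]]
contact_force: [-0.6, -0.1, 1.1]
gripper_width: -0.0001
finger_force: 0.0
```

```bash
python3 -c "
from h import *
plan([(.467,.075,.056,-1.9)])"
```

```text
at [46.57  7.49 10.22] yaw -1.9 tilt z [ 0.001 -0.    -1.   ] w -0.0001 F [-0.6 -0.1  1.1] ff 0.0 t 37.8
[0.13, -0.02, 4.62, 0.0, 0.0, 0.03] rows 1.1
```

Request:
send_rows([
  [[0.1,0,3,0,0,0,1],[0.1,0,3.6,0,0,0,1],[0.1,0,4.2,0,0,0,1],[0.1,0,4.5,0,0,0,1],[0.1,0,4.7,0,0,0,1]],
])

```text
clock: 38.22
eef_pos: [0.4661, 0.0734, 0.055]
eef_rot: [[0.999, -0.035, -0.001], [-0.035, -0.999, -0.001], [-0.001, 0.001, -1.0]]
contact_force: [-3.3, -2.6, 9.1]
gripper_width: 0.0
finger_force: 4.4
```

Request:
send_rows([
  [[0,0,0.15,0,0,0,1],[0,0,0.15,0,0,0,1],[0,0,0.15,0,0,0,1],[0,0,0.15,0,0,0,1]],
])

```text
clock: 38.55
eef_pos: [0.4661, 0.0735, 0.0549]
eef_rot: [[0.999, -0.035, -0.001], [-0.035, -0.999, 0.001], [-0.001, -0.001, -1.0]]
contact_force: [-5.7, -2.9, 15.9]
gripper_width: 0.0002
finger_force: 7.7
```

The square key is fully down. Next the wide key at about (0.465, 0.0155).

Request:
send_rows([
  [[0,0,-2,0,0,0,1],[0,0,-5,0,0,0,1],[0,3,-5,0,0,0,1],[0,5.9,-5,0,0,0,1],[0,5.9,-5,0,0,0,1]],
])

```text
clock: 38.97
eef_pos: [0.4652, 0.0108, 0.105]
eef_rot: [[0.999, -0.041, 0.004], [-0.041, -0.999, -0.001], [0.004, 0.001, -1.0]]
contact_force: [0.4, -0.7, -0.2]
gripper_width: 0.0
finger_force: 0.0
```

Request:
send_rows([
  [[0,0,0,0,0,0,1],[0,0,0,0,0,0,1],[0,0,0,0,0,0,1]],
])

```text
clock: 39.22
eef_pos: [0.4649, 0.0168, 0.1034]
eef_rot: [[0.999, -0.032, 0.0], [-0.032, -0.999, 0.0], [0.0, -0.0, -1.0]]
contact_force: [0.2, 0.1, 0.4]
gripper_width: -0.0
finger_force: 0.0
```

```bash
python3 -c "
from h import *
plan([(.465,.0155,.055,-1.9)])"
```

```text
at [46.49  1.68 10.34] yaw -1.8 tilt z [ 0.  0. -1.] w -0.0 F [0.2 0.1 0.4] ff 0.0 t 39.22
[0.01, 0.13, 4.84, 0.0, 0.0, 0.05] rows 1.2
```

Request:
send_rows([
  [[0,0.1,3,0,0,0,1],[0,0.1,3.8,0,0,0,1],[0,0.1,4.3,0,0,0,1],[0,0.1,4.6,0,0,0,1],[0,0.1,4.8,0,0,0,1]],
])

```text
clock: 39.63
eef_pos: [0.4639, 0.0154, 0.0553]
eef_rot: [[0.999, -0.033, -0.002], [-0.033, -0.999, 0.001], [-0.002, -0.0, -1.0]]
contact_force: [-2.9, 0.7, 4.6]
gripper_width: 0.0
finger_force: 2.3
```

Request:
send_rows([
  [[0,0,0.15,0,0,0,1],[0,0,0.15,0,0,0,1],[0,0,0.15,0,0,0,1],[0,0,0.15,0,0,0,1]],
])

```text
clock: 39.97
eef_pos: [0.464, 0.0154, 0.055]
eef_rot: [[0.999, -0.033, -0.001], [-0.033, -0.999, 0.002], [-0.001, -0.002, -1.0]]
contact_force: [-5.4, 0.5, 11.9]
gripper_width: -0.0
finger_force: 5.7
```

Request:
send_rows([
  [[0,0,-3,0,0,0,1],[0,0,-7,0,0,0,1],[0,0,-11,0,0,0,1],[0,0,-15,0,0,0,1],[0,0,-15,0,0,0,1]],
])

```text
clock: 40.38
eef_pos: [0.4701, 0.0145, 0.2113]
eef_rot: [[0.999, -0.034, 0.015], [-0.034, -0.999, 0.005], [0.015, -0.005, -1.0]]
contact_force: [1.2, -1.2, 0.7]
gripper_width: -0.0003
finger_force: 0.0
```

Request:
send_rows([
  [[0,0,0,0,0,0,1],[0,0,0,0,0,0,1],[0,0,0,0,0,0,1],[0,0,0,0,0,0,1],[0,0,0,0,0,0,1]],
])

```text
clock: 40.8
eef_pos: [0.464, 0.0147, 0.2028]
eef_rot: [[0.999, -0.034, -0.002], [-0.034, -0.999, -0.001], [-0.002, 0.001, -1.0]]
contact_force: [-0.3, 0.5, -0.5]
gripper_width: 0.0002
finger_force: 0.0
```

```bash
python3 - <<'E'
from h import *
s=snap('side','side11')
for n in('guard_grip','cover_stud','attenuator','barrel_a','coupler','key_wide_top'):
  for cf,at,p,r in find(s,'side',n,2,.4): print(n,round(cf,2),np.round(at),len(p),np.median(p,0).round(3))
E
```

```text
guard_grip 0.67 [257. 242.] 541 [0.597 0.155 0.093]
cover_stud 0.72 [307. 184.] 590 [ 0.668 -0.064  0.058]
attenuator 0.57 [177. 382.] 346 [0.484 0.439 0.041]
barrel_a 0.74 [308. 179.] 616 [ 0.668 -0.064  0.058]
barrel_a 0.51 [196. 391.] 65 [0.452 0.428 0.027]
coupler 0.69 [204. 365.] 210 [0.476 0.393 0.033]
coupler 0.56 [308. 185.] 573 [ 0.668 -0.063  0.058]
key_wide_top 0.72 [177. 379.] 287 [0.486 0.44  0.041]
key_wide_top 0.57 [347. 248.] 179 [0.462 0.017 0.058]
```

View pics/side11.png

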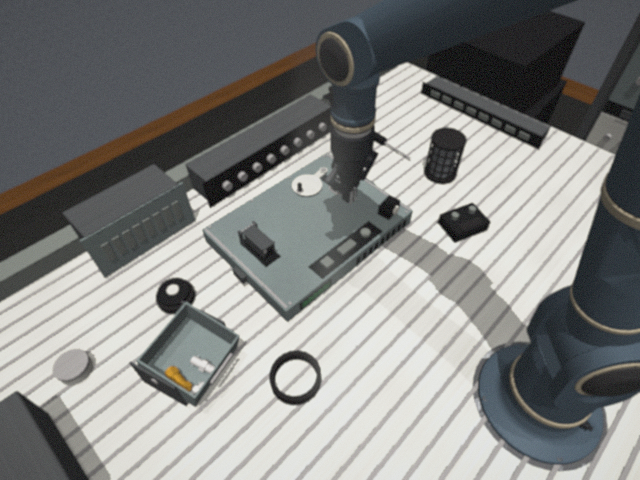

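The final view shows all three parts in the bin near (185,375). The attenuator was knocked sideways but is still inside. The guard is shut, the port clear and the bystanders have not moved, so I'm handing in.

```bash
python3 -c "
from workcell import order
print(order.hand_in())"
```

```text
the job is handed in; nothing more can be done
None
```

The job is handed in at about 41 s, with every step done in order; the hand-in gave no verdict, and after the guard closed I could not see the toggle beneath it.

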